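Pull the spent filter cartridges from the manifold

ROBOT

A 6-joint arm with a two-finger parallel gripper is mounted at the origin on a cart in front of the work surface, level with it; the furniture and walls round the work are solid. World frame = base frame: x ahead of the robot, y to its left, z up, the work surface at z = 0. Lengths are in m, angles in rad, forces in N, time in s.
With the tool pointing down it reaches from about 0.3 to 0.875 m from the base axis. Payload 6.4 kg.
Tool frame: the origin (TCP) lies at the very end of the fingers, on their centre line; the grasp point (between the pads) lies tcp_to_grasp behind it (tcp_to_grasp is the distance from the TCP to the grasp point, in m); z points along the fingers, y is the direction in which the jaws open and shut (so a half turn about z gives the same grasp; the last joint's range is limited). The gripper opens to 85 mm and grips with 20 to 120 N. Pads are 22 mm wide; open, the fingers measure 114 mm over their backs; the gripper's body (76 mm by 85 mm) begins 54 mm behind the grasp point. The pads swing forward as they close: fully open they stand 13 mm farther back than shut.
Start: joints at [-1.339, 0.181, 1.607, -0, 1.354, -0.206], TCP at [0.244, -0.521, 0.231] pointing down, gripper open.
Joint ranges: [-2.99, 2.99], [-0.89, 2.07], [0.3, 2.58], [-1.14, 4.28], [0, 2.63], [-3.12, 3.12]. Speed limits (rad/s): [2.57, 2.57, 3.01, 3.14, 3.14, 3.14].

INTERFACE

Orientations are given as a unit quaternion [w, x, y, z].
In Python, from bench import get_obs, camera, hand_in, tcp_to_grasp gives the robot as it stands.
- The arm moves only by the shell command python3 -m inch 'ROWS' [OPENING]. ROWS is JSON, a list of rows, each an object with "delta_pos": the shift along the tool's x, y, z in cm, a list of three; "rotation": the turn, a rotation vector about the tool's x, y, z in rad, a list of three. In form: [{"delta_pos": [x, y, z], "rotation": [rx, ry, rz]}, ...]. A call has 1 to 10 rows; each row shifts and turns the commanded pose from where the row before left it, along the tool's axes as they then stand; what a row does not reach is not made up. A row lasts 1/10 s, in which the tool goes at most 50 mm and 8.59 degrees, less where a joint would pass 70% of its speed; a pose out of reach is approached as far as the arm can. A call is refused whole if a number of a shift passes 5 or a number of a turn 0.15, either way. A call with a gripper value outside its range is refused whole. OPENING is the finger opening in cm, from 0 to 8.54, set as the call begins (- or left out, the last holds). The fingers move at their own pace and stop on an object; the grip force is fixed at half the most. Time passes only in rows, so rows that do not move let the fingers close. It gives the time, the measured TCP pose, the force and the opening at its end, in the units of the state.
- get_obs(): the state, without advancing time (a new reading comes with each control period).
- camera(name): name is "scene" or "top" or "wrist"; returns a dict with "color" (420x560x3 uint8, red, green, blue), "vfov" (degrees; the focal length in pixels is half the picture's height over the tangent of half this angle, whatever the lens; pixels are square), "cx", "cy" (the principal point, pixels), "eye" and "orientation" of the camera in the world; the wrist camera has in their place "T_tool_cam" (4x4, takes a point from camera to tool coordinates, whose origin is the TCP and whose axes are the flange's). Camera axes: x right, y down, z forward; pixel columns grow to the right and rows downward; lengths in m; the calibration is good to about 2 mm. A picture is of the moment at which its call begins: read the wrist's pose just before it. There is no depth.
- hand_in(): hands the job in, once; it reports no verdict.
The state is a dict: "time_s": time; "q": joint angles; "dq": joint speeds; "joint_efforts": joint torques, N m; "eef_pos": TCP position; "eef_rot": TCP orientation; "wrist_force": force on the tool from outside, world axes, zero at the start; "torque": the same for the moment, N m; "opening": opening from 0.0 (shut) to 1.0 (fully open).
Only numpy, scipy, OpenCV 4.12 (cv2) and the standard library are available. Lean on these libraries where they do the work, as an engineer would, in place of code of your own. Each camera call takes 0.05 s, during which the arm holds its last target.

TASK

The filter cartridges in the manifold block are spent: take out every one that is fitted and put them all in the tray. Turn each one's retainer aside with the forked T-key (never with the gripper itself), press the cartridge in until its push-to-release latch lets go and it springs up, then pull it out. Finish with the key back upright in its stand and leave the other tools where they lie.

Things in the scene. Friction and masses are not known exactly. Their poses are not given: they have to be found in the camera images.
- manifold: fixed grey filter block, x -32..46, y -150..148 mm, 80 mm high (small foot flanges 18 mm beyond the ends), four bays 33 x 43 mm open at the top, some maybe empty. Origin on the worktop under the block; x points to its back (away from the robot), y along the row to the left, z up. Bay centres at x = 0, y = -115, -45, 25, 95 mm (bays 1 to 4).
- key: forked T-key, 100 mm tall, 120 g, upright in the stand. Above its origin (centre of the foot, z up): two prongs 18 mm long (x), 10 mm deep, with a 9.5 mm gap along x that straddles a retainer's blade; barrel of 24 mm diameter at 10..50 mm, shaft of 14 mm, black grip bar 64 (x) x 14 (y) x 22 mm at 78..100 mm, parallel to the gap. A half turn makes no difference.
- stand: fixed black block 58 x 58 x 52 mm with a square hole 32 x 32 mm, 42 mm deep, chamfered mouth, in its top: the key's stand. Origin centre of its underside; the key's origin is 10 mm above it when the key stands home in the hole.
- parts_tray: loose open dark steel tray, outside 100 (x) x 210 (y) x 35 mm high, walls and floor 4 mm (500 g). Origin centre of its underside, z up.
- cartridge_1: grey filter cartridge of bay 1 (may be absent), 30 (x) x 40 (y) x 70 mm, 100 g; its top 10 mm is a black cap 30 (x) x 22 (y) mm. Origin centre of its underside; axes as the manifold's while fitted. Latched, its shoulders are flush with the block's top (origin 20 mm, cap top 90 mm above the manifold's origin) and only the cap stands proud.
- cartridge_1_mid (a point): centre of cartridge 1, 35 mm above its origin. Pushed 5 to 9 mm down (6 to 8 N, hard stop at 9 mm) and let go, its latch opens for good and a spring lifts it to 24 mm above the latched height, unless the retainer lies over its +y shoulder; there it stands loose in the bay, to be drawn straight up (36 mm more).
- retainer_1: steel retainer 1 on a captive screw (0.05 N m friction), 35 mm to +y of bay 1's centre; origin on its axis in the block's top face. Arm 8 mm wide, 21 mm along its own -y, 2-5 mm over the block; on the axis a blade 6 (x) x 20 (y) mm, top 15 mm over the block; key prongs reach 5 mm. Yaw to manifold: 0..0.25 rad arm over cartridge; turns anticlockwise, clear past 1.15, stop 1.45; key play 0.2
- cartridge_2: grey filter cartridge of bay 2 (may be absent), 30 (x) x 40 (y) x 70 mm, 100 g; its top 10 mm is a black cap 30 (x) x 22 (y) mm. Origin centre of its underside; axes as the manifold's while fitted. Latched, its shoulders are flush with the block's top (origin 20 mm, cap top 90 mm above the manifold's origin) and only the cap stands proud.
- cartridge_2_mid (a point): centre of cartridge 2, 35 mm above its origin. Pushed 5 to 9 mm down (6 to 8 N, hard stop at 9 mm) and let go, its latch opens for good and a spring lifts it to 24 mm above the latched height, unless the retainer lies over its +y shoulder; there it stands loose in the bay, to be drawn straight up (36 mm more).
- retainer_2: steel retainer 2 on a captive screw (0.05 N m friction), 35 mm to +y of bay 2's centre; origin on its axis in the block's top face. Arm 8 mm wide, 21 mm along its own -y, 2-5 mm over the block; on the axis a blade 6 (x) x 20 (y) mm, top 15 mm over the block; key prongs reach 5 mm. Yaw to manifold: 0..0.25 rad arm over cartridge; turns anticlockwise, clear past 1.15, stop 1.45; key play 0.2
- cartridge_3: grey filter cartridge of bay 3 (may be absent), 30 (x) x 40 (y) x 70 mm, 100 g; its top 10 mm is a black cap 30 (x) x 22 (y) mm. Origin centre of its underside; axes as the manifold's while fitted. Latched, its shoulders are flush with the block's top (origin 20 mm, cap top 90 mm above the manifold's origin) and only the cap stands proud.
- cartridge_3_mid (a point): centre of cartridge 3, 35 mm above its origin. Pushed 5 to 9 mm down (6 to 8 N, hard stop at 9 mm) and let go, its latch opens for good and a spring lifts it to 24 mm above the latched height, unless the retainer lies over its +y shoulder; there it stands loose in the bay, to be drawn straight up (36 mm more).
- retainer_3: steel retainer 3 on a captive screw (0.05 N m friction), 35 mm to +y of bay 3's centre; origin on its axis in the block's top face. Arm 8 mm wide, 21 mm along its own -y, 2-5 mm over the block; on the axis a blade 6 (x) x 20 (y) mm, top 15 mm over the block; key prongs reach 5 mm. Yaw to manifold: 0..0.25 rad arm over cartridge; turns anticlockwise, clear past 1.15, stop 1.45; key play 0.2
- cartridge_4: grey filter cartridge of bay 4 (may be absent), 30 (x) x 40 (y) x 70 mm, 100 g; its top 10 mm is a black cap 30 (x) x 22 (y) mm. Origin centre of its underside; axes as the manifold's while fitted. Latched, its shoulders are flush with the block's top (origin 20 mm, cap top 90 mm above the manifold's origin) and only the cap stands proud.
- cartridge_4_mid (a point): centre of cartridge 4, 35 mm above its origin. Pushed 5 to 9 mm down (6 to 8 N, hard stop at 9 mm) and let go, its latch opens for good and a spring lifts it to 24 mm above the latched height, unless the retainer lies over its +y shoulder; there it stands loose in the bay, to be drawn straight up (36 mm more).
- retainer_4: steel retainer 4 on a captive screw (0.05 N m friction), 35 mm to +y of bay 4's centre; origin on its axis in the block's top face. Arm 8 mm wide, 21 mm along its own -y, 2-5 mm over the block; on the axis a blade 6 (x) x 20 (y) mm, top 15 mm over the block; key prongs reach 5 mm. Yaw to manifold: 0..0.25 rad arm over cartridge; turns anticlockwise, clear past 1.15, stop 1.45; key play 0.2
- spanner: small combination spanner, 125 mm, lying on the worktop; a bystander
- stubby_driver: stubby screwdriver with a ball handle, 85 mm; a bystander

How it is judged:
By the outcome, as a careful person would: the job done as asked, in the order asked, and still so for the second after the job is handed in, with the robot touching nothing.
Of cartridge_1, cartridge_2, cartridge_3, cartridge_4 only 3 to 4 are there at a start; the rules pass over those that are not, and their reading is None.
At some moment in a run one of parts_tray may be knocked a few centimetres aside while the robot is not near it.
It also fails if it takes over 210 s, if anything falls off the work surface, if the arm or the gripper's body presses on something with over 40 N, if the wrist force passes 120 N, or if a joint passes its speed limit or range.

## Working session

There is one attempt and no reset: what is moved stays moved. The work goes in short steps, Python scripts to look and compute and a shell command to move; the robot and the scene stay as the last step left them, time stands still between calls to the robot, and variables do not carry over. Pictures are saved under pics/ and viewed, and the job is handed in when it is done.

```bash
ls; mkdir -p pics; python3 - <<'E'
from bench import *
import cv2,json
print(get_obs(), tcp_to_grasp)
for n in ["scene","top","wrist"]:
    c=camera(n); cv2.imwrite(f"pics/{n}0.png",c["color"][:,:,::-1]); print(n,{k:v for k,v in c.items() if k!="color"})
E
```

```text
pics
{'time_s': 0.0, 'q': array([-1.33931179e+00,  1.81565651e-01,  1.60799480e+00, -7.34069705e-06,
        1.35381922e+00, -2.06284784e-01]), 'dq': array([ 1.04995647e-04,  5.69767959e-04, -5.11388399e-04, -4.39696204e-05,
        5.91337503e-04,  4.12875872e-04]), 'joint_efforts': array([ 2.99924468e-04, -4.44884419e+01, -3.51329863e+01, -3.15370989e-04,
        9.17756668e-03,  2.58589660e-05]), 'eef_pos': array([ 0.24364582, -0.52021578,  0.23037671]), 'eef_rot': array([-8.93389651e-04,  9.76139681e-01,  2.17141718e-01, -1.48410606e-05]), 'wrist_force': array([-0.28253483,  0.33806504, -0.27271271]), 'torque': array([-0.01092951, -0.04021625,  0.02816246]), 'opening': 1.0020612037658687} 0.0187
scene {'vfov': 49.80569914604868, 'cx': 271.87204823368216, 'cy': 211.00456439574197, 'eye': array([-0.09604658,  0.74763003,  0.47223839]), 'orientation': array([ 0.21537281, -0.32989966,  0.78277282, -0.48171306])}
top {'vfov': 44.36851561156508, 'cx': 272.9737047082646, 'cy': 213.70807023525998, 'eye': array([0.34617542, 0.1932292 , 1.00081273]), 'orientation': array([ 0.03894384, -0.70072598,  0.71150697, -0.03499022])}
wrist {'vfov': 68.31363981218387, 'cx': 278.34239011409045, 'cy': 211.22655785914455, 'T_tool_cam': array([[-5.62727850e-04, -9.63573980e-01, -2.67441335e-01,
         6.71344567e-02],
       [ 9.99999839e-01, -5.60621078e-04, -8.42348329e-05,
        -5.25092731e-05],
       [-6.87667563e-05, -2.67441340e-01,  9.63574141e-01,
        -1.41802704e-01],
       [ 0.00000000e+00,  0.00000000e+00,  0.00000000e+00,
         1.00000000e+00]])}
```

View pics/scene0.png

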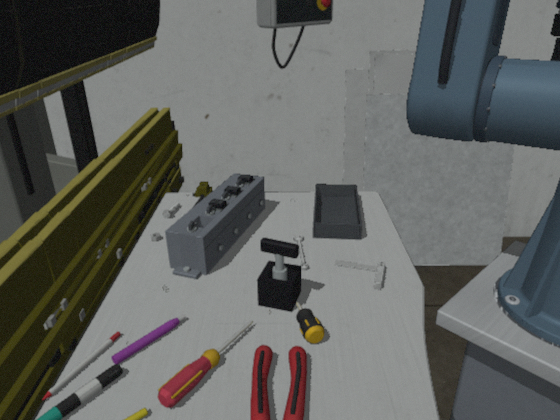

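View pics/top0.png

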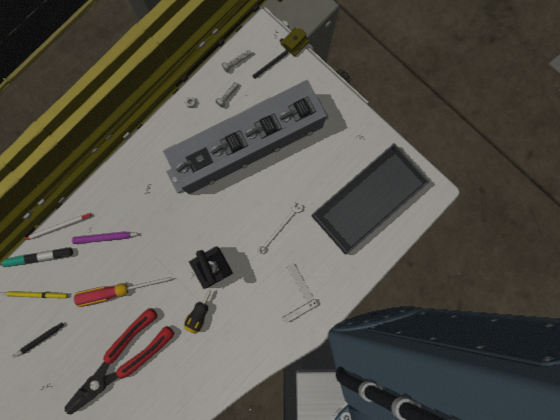

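View pics/wrist0.png

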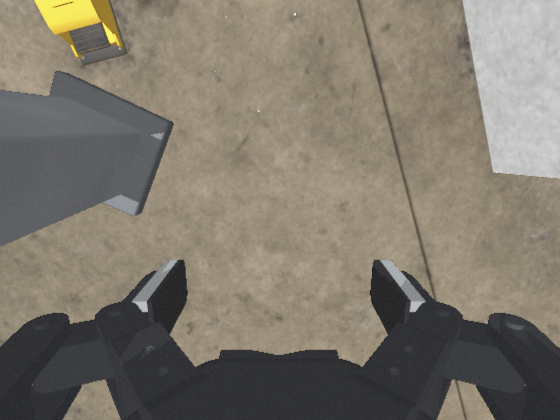

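```bash
cat > h.py <<'E'
import numpy as np, cv2
from scipy.spatial.transform import Rotation as R
from bench import *
def rot(q): return R.from_quat([q[1],q[2],q[3],q[0]]).as_matrix()
def tool():
    o=get_obs(); T=np.eye(4); T[:3,:3]=rot(o["eef_rot"]); T[:3,3]=o["eef_pos"]; return T,o
class Cam:
    def __init__(s,n):
        T,o=tool(); c=camera(n); s.img=c["color"][:,:,::-1].copy()
        s.f=s.img.shape[0]/2/np.tan(np.radians(c["vfov"])/2); s.cx,s.cy=c["cx"],c["cy"]
        if n=="wrist": M=T@c["T_tool_cam"]; s.R,s.e=M[:3,:3],M[:3,3]
        else: s.R,s.e=rot(c["orientation"]),np.array(c["eye"])
    def ray(s,u,v): return s.R@np.array([(u-s.cx)/s.f,(v-s.cy)/s.f,1])
    def plane(s,u,v,z):
        d=s.ray(u,v); return s.e+d*(z-s.e[2])/d[2]
    def proj(s,p):
        c=s.R.T@(np.asarray(p,float)-s.e); return s.cx+s.f*c[0]/c[2], s.cy+s.f*c[1]/c[2]
    def save(s,name,roi=None,k=1):
        im=s.img
        if roi: u0,v0,u1,v1=roi; im=im[v0:v1,u0:u1]
        cv2.imwrite("pics/"+name+".png",cv2.resize(im,None,fx=k,fy=k,interpolation=cv2.INTER_CUBIC))
def tri(ca,pa,cb,pb):
    da=ca.ray(*pa);db=cb.ray(*pb)
    A=np.stack([da,-db],1);t=np.linalg.lstsq(A,cb.e-ca.e,rcond=None)[0]
    a=ca.e+t[0]*da;b=cb.e+t[1]*db; return (a+b)/2,np.linalg.norm(a-b)
E
python3 - <<'E'
from h import *
c=Cam("top")
c.save("top1",(155,70,345,205),4)
c.save("top2",(180,140,440,300),3)
s=Cam("scene"); s.save("sc1",(160,160,380,320),3.5)
print(c.plane(200,158,.08),c.plane(302,107,.08))
for p in [(-20,0)]:pass
E
```

```text
[0.54690558 0.32895021 0.08      ] [0.63914986 0.14139706 0.08      ]
```

View pics/top1.png

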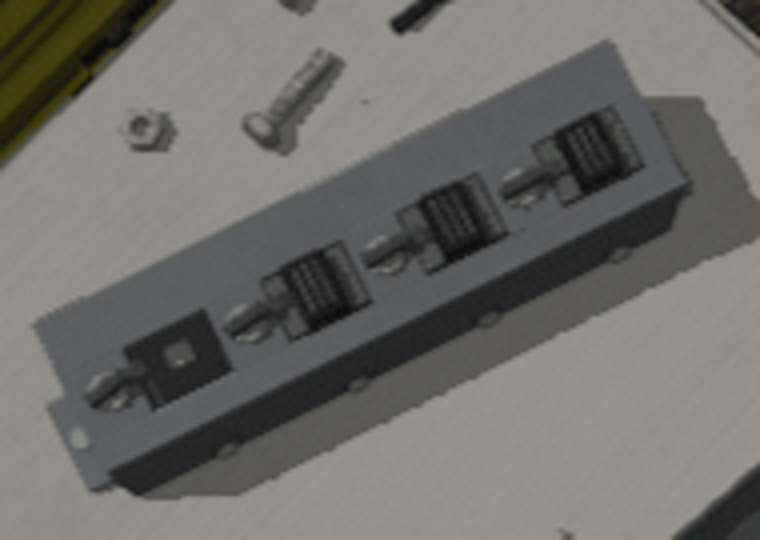

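View pics/top2.png

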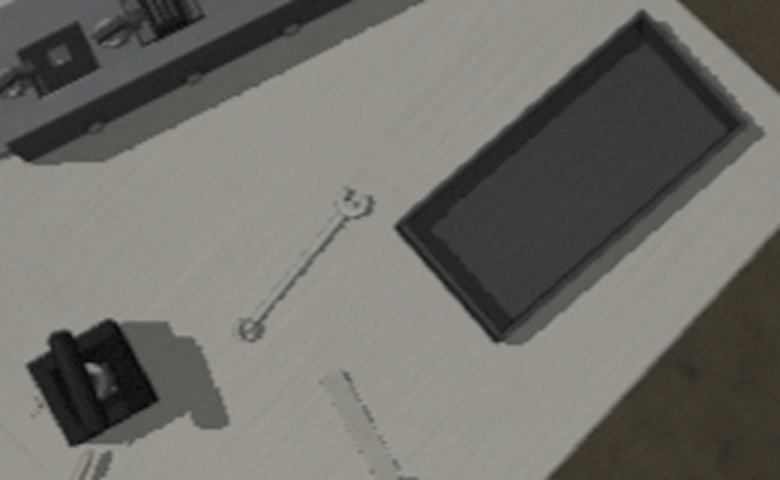

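View pics/sc1.png

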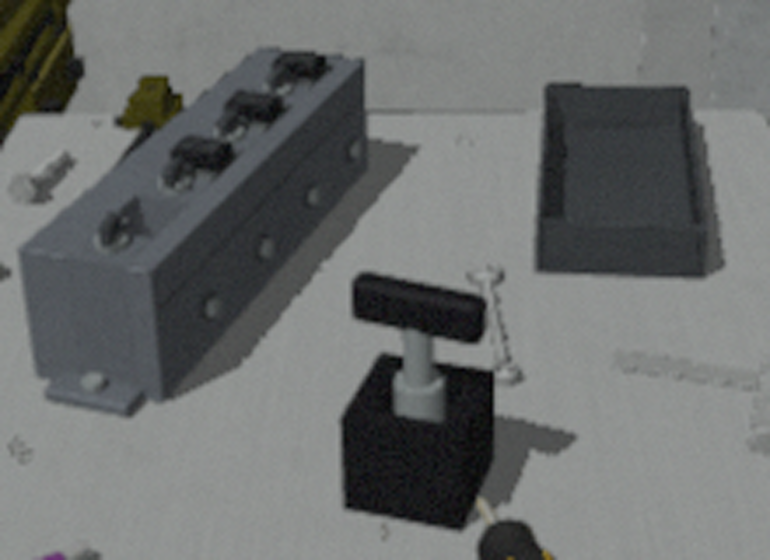

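```bash
python3 - <<'E'
from h import *
np.set_printoptions(precision=4,suppress=True)
c=Cam("top")
C=[c.plane(155+u/4,70+v/4,.08)[:2] for u,v in [(38,325),(115,468),(690,182),(612,40)]]
loc=np.array([(46,148),(-32,148),(-32,-150),(46,-150)])/1000.
print(np.array(C))
A=loc-loc.mean(0);B=np.array(C)-np.mean(C,0)
th=np.arctan2((A[:,0]*B[:,1]-A[:,1]*B[:,0]).sum(),(A*B).sum());Rm=np.array([[np.cos(th),-np.sin(th)],[np.sin(th),np.cos(th)]])
t=np.mean(C,0)-Rm@loc.mean(0);print("manifold",t,th,"res",(loc@Rm.T+t-np.array(C))*1e3)
# tray corners top
T=[c.plane(180+u/3,140+v/3,.035)[:2] for u,v in [(643,12),(397,227),(501,340),(748,125)]];T=np.array(T)
print("tray",T.mean(0),[np.linalg.norm(T[i]-T[i-1]) for i in range(4)],np.arctan2(*(T[0]-T[1])[::-1]))
# key bar ends at .1
K=[c.plane(180+u/3,140+v/3,.1) for u,v in [(62,335),(90,432)]];print("bar",K)
S=[c.plane(180+u/3,140+v/3,.052) for u,v in [(28,363),(112,320),(158,398),(75,445)]];S=np.array(S);print("stand",S,S.mean(0))
E
```

```text
[[0.5605 0.3937]
 [0.494  0.3584]
 [0.6223 0.095 ]
 [0.6902 0.1293]]
manifold [0.585  0.2419] 0.4561958190376532 res [[ 0.6512  1.3021]
 [-2.8922  2.2877]
 [ 0.0469 -1.8523]
 [ 2.1941 -1.7375]]
tray [0.4739 0.0123] [np.float64(0.09726895085485841), np.float64(0.20916574331761487), np.float64(0.09556619390071053), np.float64(0.20796900743347924)] -0.868553524231276
bar [array([0.3761, 0.3249, 0.1   ]), array([0.3199, 0.3087, 0.1   ])]
stand [[0.3609 0.3527 0.052 ]
 [0.3864 0.3012 0.052 ]
 [0.3384 0.2732 0.052 ]
 [0.3107 0.324  0.052 ]] [0.3491 0.3128 0.052 ]
```

```bash
python3 -m inch '[{"delta_pos":[1.8,-1.3,-0.9],"rotation":[0,0,0]},{"delta_pos":[3.6,-2.6,-0.9],"rotation":[0,0,0]},{"delta_pos":[3.6,-2.6,-0.9],"rotation":[0,0,0]},{"delta_pos":[3.6,-2.6,-0.9],"rotation":[0,0,0]},{"delta_pos":[3.6,-2.6,-0.9],"rotation":[0,0,0]},{"delta_pos":[3.6,-2.6,-0.9],"rotation":[0,0,0]},{"delta_pos":[3.6,-2.6,-0.9],"rotation":[0,0,0]},{"delta_pos":[3.6,-2.6,-0.9],"rotation":[0,0,0]},{"delta_pos":[2,-1.5,0],"rotation":[0,0,0]}]'
```

```text
time_s: 1.2
eef_pos: [0.4189, -0.2053, 0.3049]
eef_rot: [0.001, 0.976, 0.218, 0.001]
wrist_force: [0.1, -0.3, -0.8]
opening: 1.001
```

```bash
python3 -m inch '[{"delta_pos":[2.2,-3.8,-0.6],"rotation":[0,0,0]},{"delta_pos":[2.2,-3.8,-0.6],"rotation":[0,0,0]},{"delta_pos":[2.2,-3.8,-0.6],"rotation":[0,0,0]},{"delta_pos":[2.2,-3.8,-0.6],"rotation":[0,0,0]},{"delta_pos":[2.2,-3.8,-0.6],"rotation":[0,0,0]},{"delta_pos":[2.2,-3.8,-0.6],"rotation":[0,0,0]},{"delta_pos":[2.2,-3.8,-0.6],"rotation":[0,0,0]},{"delta_pos":[0,0,0],"rotation":[0,0,0]}]'
```

```text
time_s: 2.0
eef_pos: [0.444, 0.1032, 0.3464]
eef_rot: [-0.001, 0.975, 0.22, 0.001]
wrist_force: [-0.1, -1.1, 0.5]
opening: 0.999
```

```bash
python3 -m inch '[{"delta_pos":[0,0,0],"rotation":[0,0,-0.14]},{"delta_pos":[0,0,0],"rotation":[0,0,-0.14]},{"delta_pos":[0,0,0],"rotation":[0,0,-0.14]},{"delta_pos":[0,0,0],"rotation":[0,0,-0.14]},{"delta_pos":[0,0,0],"rotation":[0,0,-0.14]},{"delta_pos":[0,0,0],"rotation":[0,0,-0.14]},{"delta_pos":[0,0,0],"rotation":[0,0,-0.14]},{"delta_pos":[0,0,0],"rotation":[0,0,-0.14]},{"delta_pos":[0,0,0],"rotation":[0,0,-0.14]},{"delta_pos":[0,0,0],"rotation":[0,0,-0.14]}]'; cat >> h.py <<'E'
def yaw(T): return np.arctan2(T[1,0],T[0,0])
def to(p,y=None):
    T,o=tool(); d=T[:3,:3].T@(np.array(p)-T[:3,3])*100
    print("delta tool cm",d.round(2),"tilt",np.round(T[:2,2],4), end=" ")
    if y is not None: print("rz",round(-((y-yaw(T)+np.pi)%(2*np.pi)-np.pi),3))
    else: print("yaw",yaw(T))
E
python3 - <<'E'
from h import *
T,o=tool();print(T,o["q"])
c=Cam("wrist");c.save("w1")
E
```

```text
time_s: 3.0
eef_pos: [0.444, 0.098, 0.3451]
eef_rot: [-0.0, 0.605, 0.796, -0.0]
wrist_force: [0.1, -0.2, -0.4]
opening: 1.002
[[-2.68793974e-01  9.63197656e-01 -2.73170920e-04  4.44040362e-01]
 [ 9.63197684e-01  2.68793917e-01 -2.26092082e-04  9.79551060e-02]
 [-1.44344682e-04 -3.23889786e-04 -9.99999937e-01  3.45136599e-01]
 [ 0.00000000e+00  0.00000000e+00  0.00000000e+00  1.00000000e+00]] [-4.47565055e-02 -1.74182356e-01  1.73610819e+00 -2.38097700e-04
  1.57992960e+00 -3.16899334e-01]
```

View pics/w1.png

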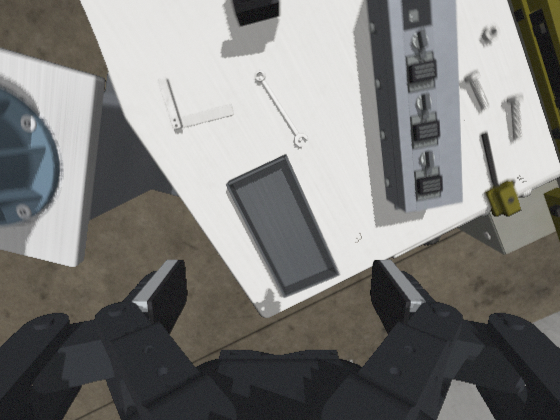

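```bash
python3 - <<'E'
from h import *
to([.629,.152,.19],2.027)
E
```

```text
delta tool cm [ 0.11 19.27 15.51] tilt [-0.0002 -0.0002] rz -0.177
```

```bash
python3 -m inch '[{"delta_pos":[0,2.4,1.9],"rotation":[0,0,0]},{"delta_pos":[0,2.4,1.9],"rotation":[0,0,0]},{"delta_pos":[0,2.4,1.9],"rotation":[0,0,0]},{"delta_pos":[0,2.4,1.9],"rotation":[0,0,0]},{"delta_pos":[0,2.4,1.9],"rotation":[0,0,0]},{"delta_pos":[0,2.4,1.9],"rotation":[0,0,0]},{"delta_pos":[0,2.4,1.9],"rotation":[0,0,0]},{"delta_pos":[0,2.4,1.9],"rotation":[0,0,-0.09]},{"delta_pos":[0,0,0],"rotation":[0,0,-0.09]},{"delta_pos":[0,0,0],"rotation":[0,0,0]}]'
python3 - <<'E'
from h import *
to([.629,.152,.19],2.027)
c=Cam("wrist");c.save("w2",None,1.4);cv2.imwrite("pics/w2raw.png",c.img)
E
```

```text
time_s: 4.05
eef_pos: [0.6291, 0.1487, 0.1915]
eef_rot: [-0.001, 0.534, 0.846, -0.001]
wrist_force: [0.7, 1.2, 0.4]
opening: 0.999
delta tool cm [0.3  0.14 0.15] tilt [-0.0029 -0.0003] rz -0.011
```

View pics/w2.png

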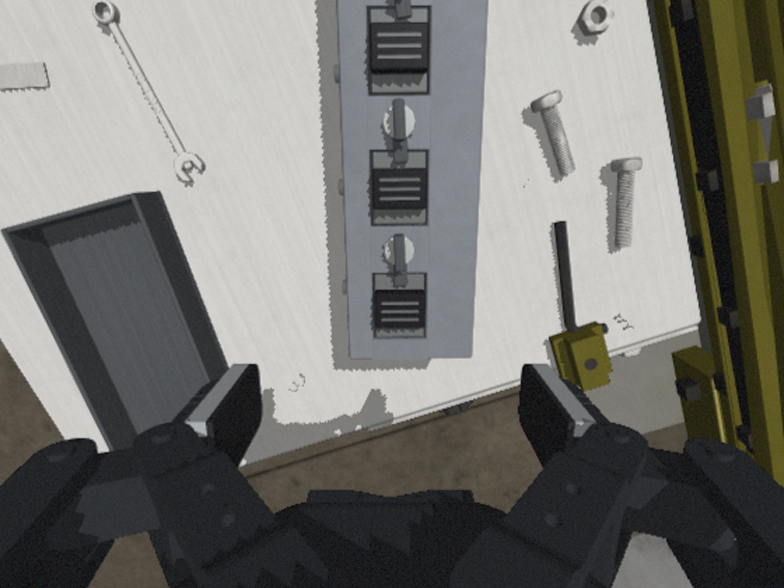

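```bash
python3 - <<'E'
import cv2
i=cv2.imread("pics/w2raw.png")
cv2.imwrite("pics/w2a.png",cv2.resize(i[0:130,225:360],None,fx=5.5,fy=4.5*1.2222,interpolation=cv2.INTER_CUBIC)[:600])
a=cv2.resize(i[0:100,230:350],None,fx=6,fy=6,interpolation=cv2.INTER_CUBIC);cv2.imwrite("pics/w2a.png",a)
a=cv2.resize(i[100:200,230:350],None,fx=6,fy=6,interpolation=cv2.INTER_CUBIC);cv2.imwrite("pics/w2b.png",a)
a=cv2.resize(i[170:270,230:350],None,fx=6,fy=6,interpolation=cv2.INTER_CUBIC);cv2.imwrite("pics/w2c.png",a)
E
```

```text
(no output)
```

View pics/w2a.png

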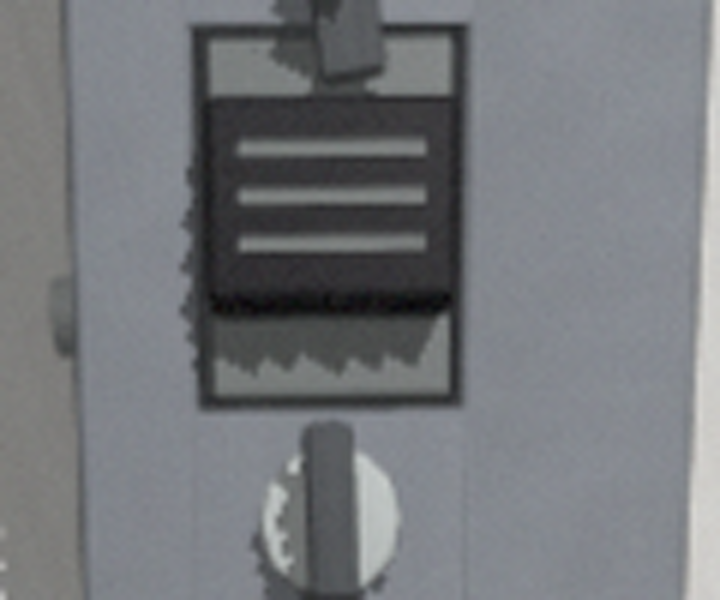

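View pics/w2b.png

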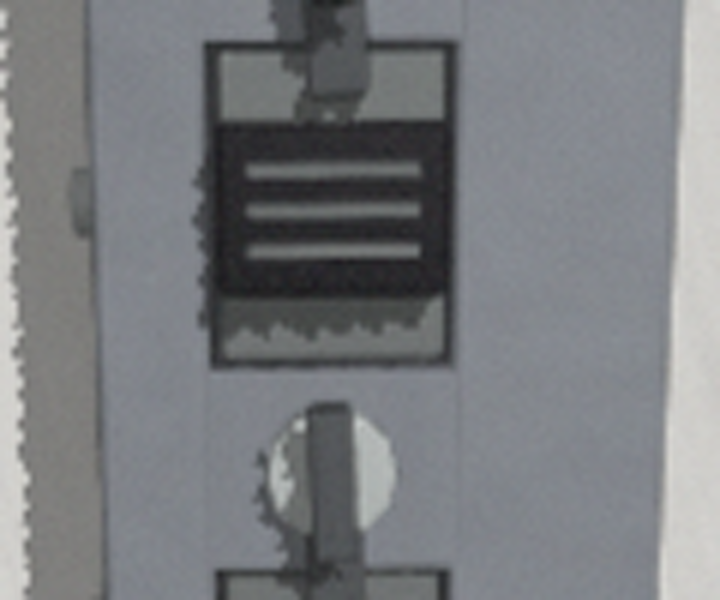

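View pics/w2c.png

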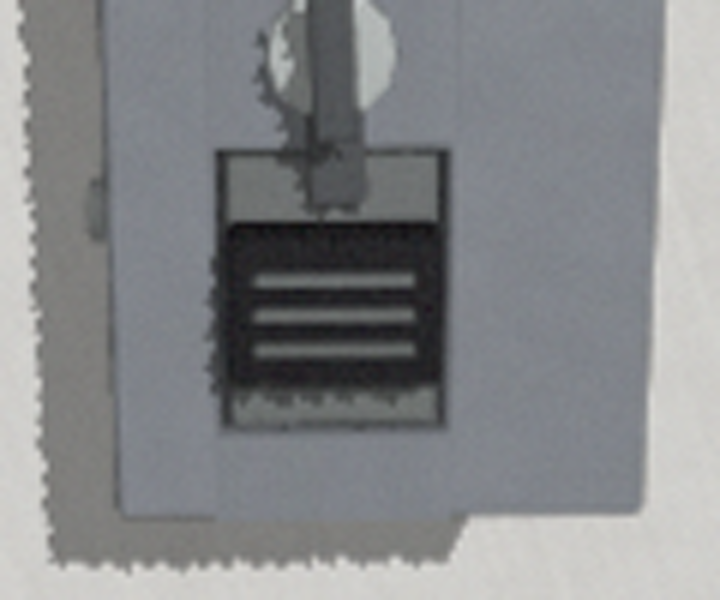

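```bash
python3 - <<'E'
from h import *
np.set_printoptions(precision=4,suppress=True)
c=Cam("wrist")
px=[];loc=[]
def add(y,o,pts):
    for (u,v),(lx,ly) in zip(pts,[(-16.5,21.5),(16.5,21.5),(16.5,-21.5),(-16.5,-21.5)]):
        px.append((230+u/6,o+v/6));loc.append((lx/1e3,(y+ly)/1e3))
add(25,0,[(193,25),(470,25),(460,407),(200,407)])
add(-45,100,[(205,42),(460,42),(452,368),(210,368)])
add(-115,170,[(215,150),(452,150),(446,430),(222,430)])
loc=np.array(loc);C=np.array([c.plane(u,v,.08)[:2] for u,v in px])
A=loc-loc.mean(0);B=C-C.mean(0)
th=np.arctan2((A[:,0]*B[:,1]-A[:,1]*B[:,0]).sum(),(A*B).sum());Rm=np.array([[np.cos(th),-np.sin(th)],[np.sin(th),np.cos(th)]])
t=C.mean(0)-Rm@loc.mean(0);print("manifold",t,th,"\n",(C-(loc@Rm.T+t))@Rm*1e3)
L=lambda u,v,z:(Rm.T@(c.plane(u,v,z)[:2]-t))*1e3
for n,(a,b),tip,o in [(1,((315,405),(333,597)),(335,210),(100,170)),(2,((328,425),(330,596)),(338,98),(0,100))]:
    p=L(230+a[0]/6,o[0]+a[1]/6,.095);q=L(230+tip[0]/6,o[1]+tip[1]/6,.085)
    print(n,p,q)
print(3,L(230+350/6,80/6,.085))
E
```

```text
manifold [0.5881 0.246 ] 0.4500521667081306 
 [[-0.0348 -0.1173]
 [ 0.1832 -0.3849]
 [-0.3109  0.4929]
 [-0.067   0.7514]
 [ 0.0017 -0.3528]
 [ 0.1594 -0.6108]
 [-0.2244  0.2836]
 [-0.1588  0.5345]
 [ 0.0006 -0.5909]
 [ 0.2138 -0.8402]
 [-0.0107  0.297 ]
 [ 0.2479  0.5374]]
1 [ -2.5599 -69.1363] [   0.1976 -101.615 ]
2 [-0.7303 -0.3111] [  0.6716 -31.0856]
3 [ 2.1499 38.8812]
```

```bash
python3 - <<'E'
from h import *
to([.408,.329,.22],-2.86)
E
```

```text
delta tool cm [ 25.77 -12.28  -2.66] tilt [ 0.     -0.0001] rz -1.41
```

```bash
python3 -m inch '[{"delta_pos":[2,-1,-1.3],"rotation":[0,0,0]},{"delta_pos":[4,-1.9,-1.3],"rotation":[0,0,0]},{"delta_pos":[4,-1.9,0],"rotation":[0,0,0]},{"delta_pos":[4,-1.9,0],"rotation":[0,0,0]},{"delta_pos":[4,-1.9,0],"rotation":[0,0,0]},{"delta_pos":[4,-1.9,0],"rotation":[0,0,0]},{"delta_pos":[3.8,-1.8,0],"rotation":[0,0,0]},{"delta_pos":[0,0,0],"rotation":[0,0,-0.14]},{"delta_pos":[0,0,0],"rotation":[0,0,-0.14]},{"delta_pos":[0,0,0],"rotation":[0,0,-0.14]}]'
python3 -m inch '[{"delta_pos":[0,0,0],"rotation":[0,0,-0.14]},{"delta_pos":[0,0,0],"rotation":[0,0,-0.14]},{"delta_pos":[0,0,0],"rotation":[0,0,-0.14]},{"delta_pos":[0,0,0],"rotation":[0,0,-0.14]},{"delta_pos":[0,0,0],"rotation":[0,0,-0.14]},{"delta_pos":[0,0,0],"rotation":[0,0,-0.14]},{"delta_pos":[0,0,0],"rotation":[0,0,-0.14]},{"delta_pos":[0,0,0],"rotation":[0,0,0]},{"delta_pos":[0,0,0],"rotation":[0,0,0]}]'
python3 - <<'E'
from h import *
to([.408,.329,.22],-2.86)
T,o=tool();np.save("k1.npy",T)
c=Cam("wrist");c.save("w3",None,1.4);cv2.imwrite("pics/w3raw.png",c.img)
E
```

```text
time_s: 5.15
eef_pos: [0.4066, 0.329, 0.2206]
eef_rot: [0.001, 0.343, 0.939, 0.001]
wrist_force: [0.4, 1.0, -1.1]
opening: 0.996
time_s: 6.05
eef_pos: [0.407, 0.3286, 0.2201]
eef_rot: [0.001, -0.135, 0.991, 0.0]
wrist_force: [-0.6, 0.0, 0.0]
opening: 0.997
delta tool cm [-0.11  0.01  0.01] tilt [0.0013 0.0006] rz -0.011
```

View pics/w3.png

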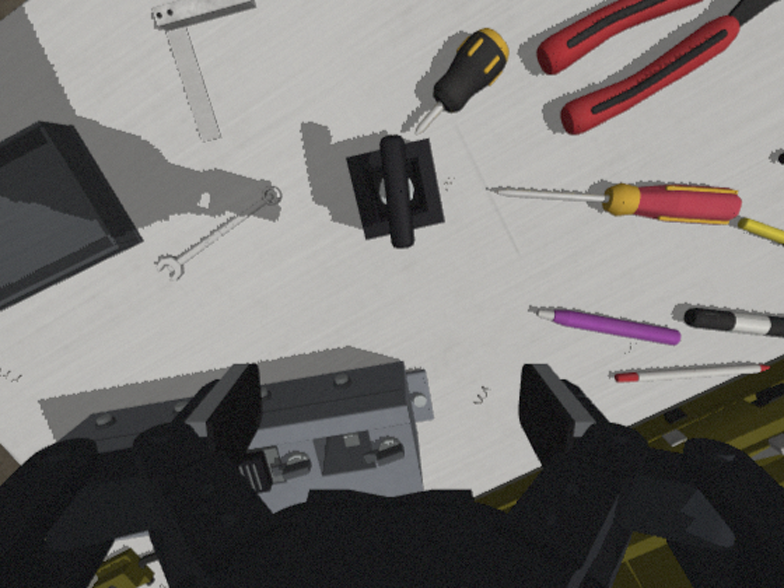

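```bash
python3 - <<'E'
from h import *
np.set_printoptions(precision=4,suppress=True)
c=Cam("wrist")
i=c.img[90:185,235:330];cv2.imwrite("pics/w3a.png",cv2.resize(i,None,fx=6,fy=6,interpolation=cv2.INTER_CUBIC))
a,b=c.plane(393/1.4,138/1.4,.11),c.plane(402/1.4,242/1.4,.11)
print(a,b,(a+b)/2,np.linalg.norm(a-b),np.arctan2(*(a-b)[1::-1]))
S=np.array([c.plane(u/1.4,v/1.4,.052) for u,v in [(347,158),(428,139),(444,221),(367,239)]]);print(S.mean(0),np.linalg.norm(S-np.roll(S,1,0),axis=1),np.arctan2(*(S[1]-S[0])[1::-1]),np.arctan2(*(S[0]-S[3])[1::-1]))
E
```

```text
[0.3218 0.3068 0.11  ] [0.3754 0.3272 0.11  ] [0.3486 0.317  0.11  ] 0.05736986501636491 -2.777055655607372
[0.3497 0.3175 0.052 ] [0.0568 0.0562 0.0562 0.0562] 2.0605428036837674 -2.642284350672541
```

View pics/w3a.png

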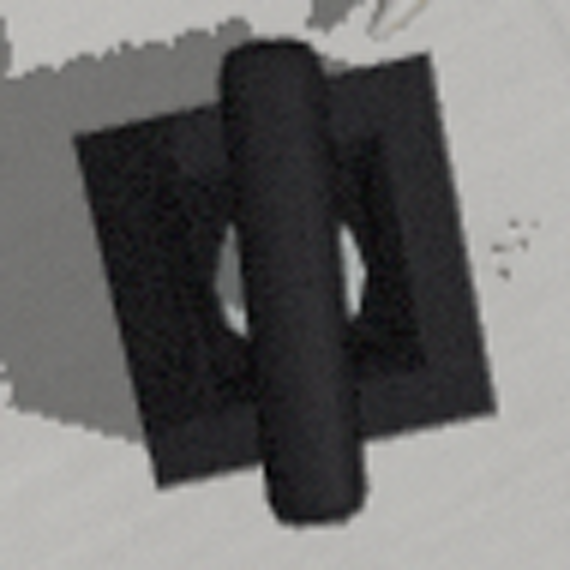

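```bash
python3 - <<'E'
from h import *
c=Cam("wrist")
a,b=c.plane(280.3,96.7,.11),c.plane(288,177,.11)
m=(a+b)/2;print(m,np.linalg.norm(a-b),np.arctan2(*(a-b)[1::-1]))
to([m[0],m[1],.16],np.arctan2(*(a-b)[1::-1]))
E
```

```text
[0.34950552 0.31742753 0.11      ] 0.06216346309743593 -2.766499795009237
delta tool cm [5.83 0.47 5.96] tilt [0.0005 0.0003] rz -0.102
```

```bash
python3 -m inch '[{"delta_pos":[2,0.2,2],"rotation":[0,0,0]},{"delta_pos":[2,0.2,2],"rotation":[0,0,0]},{"delta_pos":[1.8,0.1,2],"rotation":[0,0,0]},{"delta_pos":[0,0,0],"rotation":[0,0,-0.1]},{"delta_pos":[0,0,0],"rotation":[0,0,0]},{"delta_pos":[0,0,0],"rotation":[0,0,0]}]'
python3 - <<'E'
from h import *
to([.3495,.3174,.08],-2.767)
c=Cam("wrist");c.save("w4",None,1.4)
print(c.proj([.3495,.3174,.11]))
E
```

```text
time_s: 6.8
eef_pos: [0.3503, 0.318, 0.1598]
eef_rot: [0.001, -0.185, 0.983, 0.0]
wrist_force: [0.4, 0.4, 0.5]
opening: 0.999
delta tool cm [ 0.11 -0.03  7.98] tilt [0.0011 0.0006] rz -0.002
(np.float64(278.008132736063), np.float64(231.9283225705435))
```

View pics/w4.png

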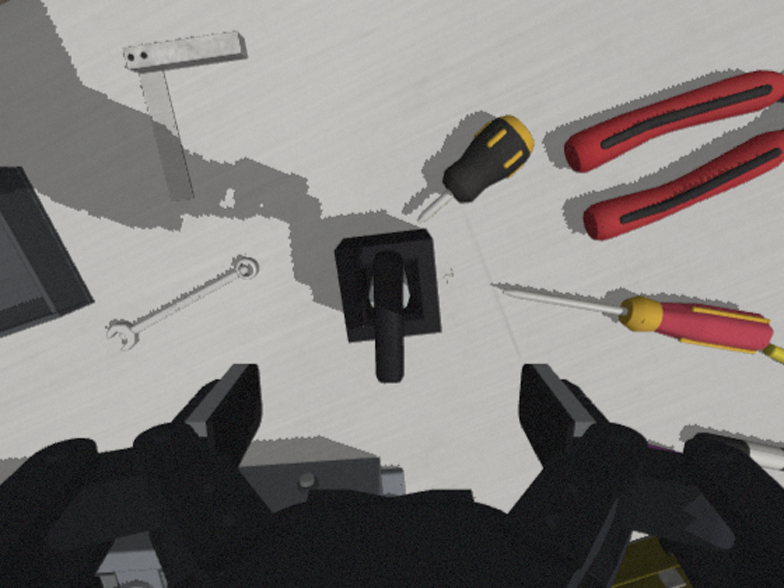

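```bash
python3 -m inch '[{"delta_pos":[0.1,0,2],"rotation":[0,0,0]},{"delta_pos":[0,0,2],"rotation":[0,0,0]},{"delta_pos":[0,0,2],"rotation":[0,0,0]},{"delta_pos":[0,0,1.5],"rotation":[0,0,0]},{"delta_pos":[0,0,0.5],"rotation":[0,0,0]},{"delta_pos":[0,0,0],"rotation":[0,0,0]}]'
python3 -m inch '[{"delta_pos":[0,0,0],"rotation":[0,0,0]},{"delta_pos":[0,0,0],"rotation":[0,0,0]},{"delta_pos":[0,0,0],"rotation":[0,0,0]},{"delta_pos":[0,0,0],"rotation":[0,0,0]},{"delta_pos":[0,0,0],"rotation":[0,0,0]},{"delta_pos":[0,0,0],"rotation":[0,0,0]},{"delta_pos":[0,0,0],"rotation":[0,0,0]},{"delta_pos":[0,0,0],"rotation":[0,0,0]},{"delta_pos":[0,0,0],"rotation":[0,0,0]},{"delta_pos":[0,0,0],"rotation":[0,0,0]}]' 1.0
python3 - <<'E'
from h import *
T,o=tool();print(T,o["opening"],o["wrist_force"])
c=Cam("wrist");c.save("w5",None,1.4)
E
```

```text
time_s: 7.45
eef_pos: [0.3489, 0.3172, 0.0791]
eef_rot: [-0.0, -0.186, 0.982, -0.0]
wrist_force: [-0.9, 0.0, -1.1]
opening: 0.996
time_s: 8.45
eef_pos: [0.3491, 0.3174, 0.0797]
eef_rot: [0.0, -0.187, 0.982, 0.0]
wrist_force: [-1.5, -1.5, 4.9]
opening: 0.155
[[-9.30075443e-01 -3.67368119e-01  5.79271803e-04  3.49100942e-01]
 [-3.67368094e-01  9.30075621e-01  1.53923509e-04  3.17414171e-01]
 [-5.95313171e-04 -6.96455020e-05 -9.99999820e-01  7.96862932e-02]
 [ 0.00000000e+00  0.00000000e+00  0.00000000e+00  1.00000000e+00]] 0.15533761074720767 [-1.47355086 -1.52728269  4.93754817]
```

View pics/w5.png

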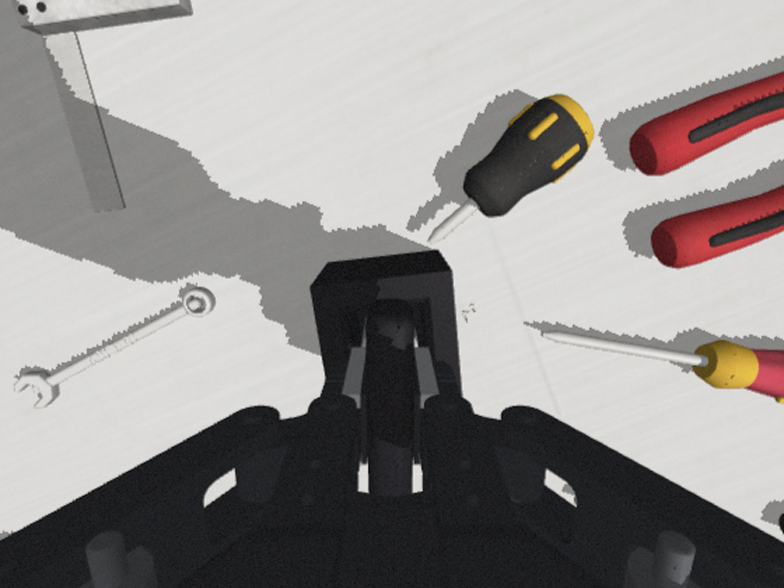

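```bash
python3 -m inch '[{"delta_pos":[0,0,-1],"rotation":[0,0,0]},{"delta_pos":[0,0,-1.5],"rotation":[0,0,0]},{"delta_pos":[0,0,-1.5],"rotation":[0,0,0]},{"delta_pos":[0,0,-2],"rotation":[0,0,0]},{"delta_pos":[0,0,-2],"rotation":[0,0,0]},{"delta_pos":[0,0,-2],"rotation":[0,0,0]},{"delta_pos":[0,0,-2],"rotation":[0,0,0]},{"delta_pos":[0,0,0],"rotation":[0,0,0]}]'
python3 - <<'E'
from h import *
T,o=tool();print(o["opening"],o["wrist_force"])
# retainer 3 hover, 7cm back
th=.45;M=np.array([.5881,.2460])
f=lambda x,y:[M[0]+x*np.cos(th)-y*np.sin(th),M[1]+x*np.sin(th)+y*np.cos(th)]
to(f(0,-.01)+[.2],2.12)
c=Cam("wrist");c.save("w6",None,1.4)
c=Cam("scene");c.save("s6",None,1.4)
E
```

```text
time_s: 9.3
eef_pos: [0.3502, 0.3183, 0.2022]
eef_rot: [0.003, -0.187, 0.982, 0.001]
wrist_force: [0.8, 1.0, -1.9]
opening: 0.153
0.15293312430768846 [ 0.79096162  1.03676676 -1.90006717]
delta tool cm [-19.54 -16.46   0.31] tilt [0.0047 0.0027] rz 1.398
```

View pics/s6.png

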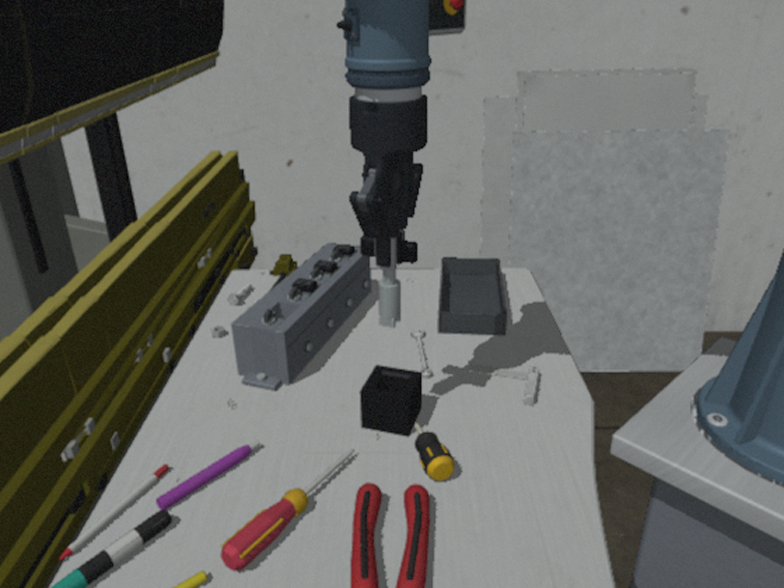

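View pics/w6.png

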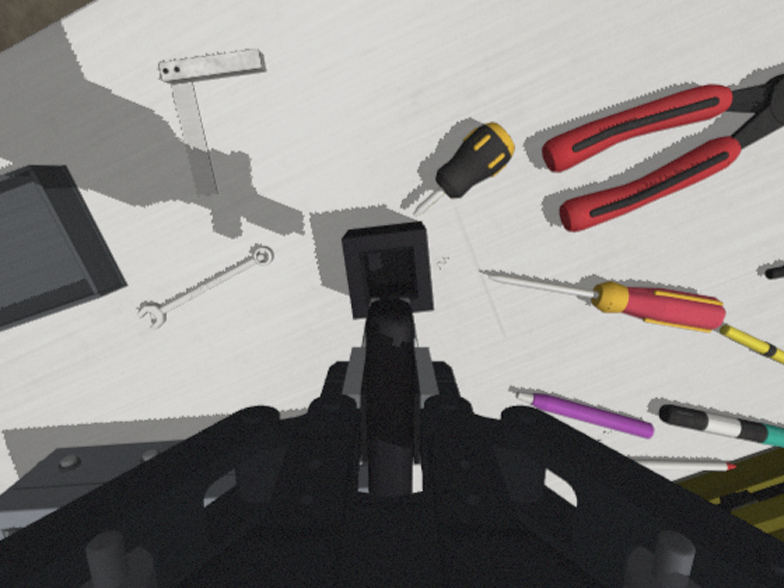

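```bash
python3 -m inch '[{"delta_pos":[-2.4,-2,0],"rotation":[0,0,0]},{"delta_pos":[-2.4,-2.1,0],"rotation":[0,0,0]},{"delta_pos":[-2.4,-2.1,0],"rotation":[0,0,0]},{"delta_pos":[-2.4,-2.1,0],"rotation":[0,0,0]},{"delta_pos":[-2.4,-2.1,0],"rotation":[0,0,0]},{"delta_pos":[-2.4,-2.1,0],"rotation":[0,0,0]},{"delta_pos":[-2.4,-2.1,0],"rotation":[0,0,0]},{"delta_pos":[-2.4,-2.1,0],"rotation":[0,0,0]},{"delta_pos":[0,0,0],"rotation":[0,0,0.1]}]'
python3 -m inch '[{"delta_pos":[0,0,0],"rotation":[0,0,0.14]},{"delta_pos":[0,0,0],"rotation":[0,0,0.14]},{"delta_pos":[0,0,0],"rotation":[0,0,0.14]},{"delta_pos":[0,0,0],"rotation":[0,0,0.14]},{"delta_pos":[0,0,0],"rotation":[0,0,0.14]},{"delta_pos":[0,0,0],"rotation":[0,0,0.14]},{"delta_pos":[0,0,0],"rotation":[0,0,0.14]},{"delta_pos":[0,0,0],"rotation":[0,0,0.14]},{"delta_pos":[0,0,0],"rotation":[0,0,0.14]},{"delta_pos":[0,0,0],"rotation":[0,0,0]}]'
python3 -m inch '[{"delta_pos":[0,0,0],"rotation":[0,0,0]},{"delta_pos":[0,0,0],"rotation":[0,0,0]}]'
cat >> h.py <<'E'
th=.45;M=np.array([.5881,.2460])
def f(x,y): return [M[0]+x*np.cos(th)-y*np.sin(th),M[1]+x*np.sin(th)+y*np.cos(th)]
def L(p): 
    d=np.array(p[:2])-M; return np.array([d[0]*np.cos(th)+d[1]*np.sin(th),-d[0]*np.sin(th)+d[1]*np.cos(th)])*1e3
E
python3 - <<'E'
from h import *
to(f(0,-.01)+[.2],2.12)
c=Cam("wrist");c.save("w7",None,1.4);c.save("w7a",(210,60,350,180),5.5)
E
```

```text
time_s: 10.3
eef_pos: [0.591, 0.2302, 0.1967]
eef_rot: [-0.001, -0.136, 0.991, -0.0]
wrist_force: [-0.1, 0.1, -1.1]
opening: 0.147
time_s: 11.3
eef_pos: [0.5876, 0.2323, 0.1971]
eef_rot: [-0.001, 0.473, 0.881, -0.001]
wrist_force: [-0.5, 0.5, -1.7]
opening: 0.156
time_s: 11.5
eef_pos: [0.5883, 0.2325, 0.1984]
eef_rot: [-0.001, 0.471, 0.882, -0.0]
wrist_force: [-0.3, 0.3, -1.4]
opening: 0.156
delta tool cm [ 0.15  0.6  -0.16] tilt [-0.0013 -0.0002] rz 0.041
```

View pics/w7.png

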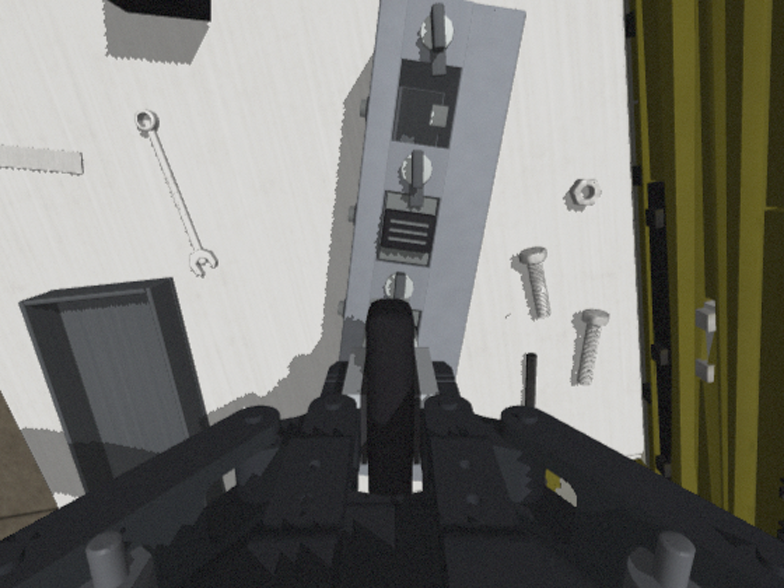

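View pics/w7a.png

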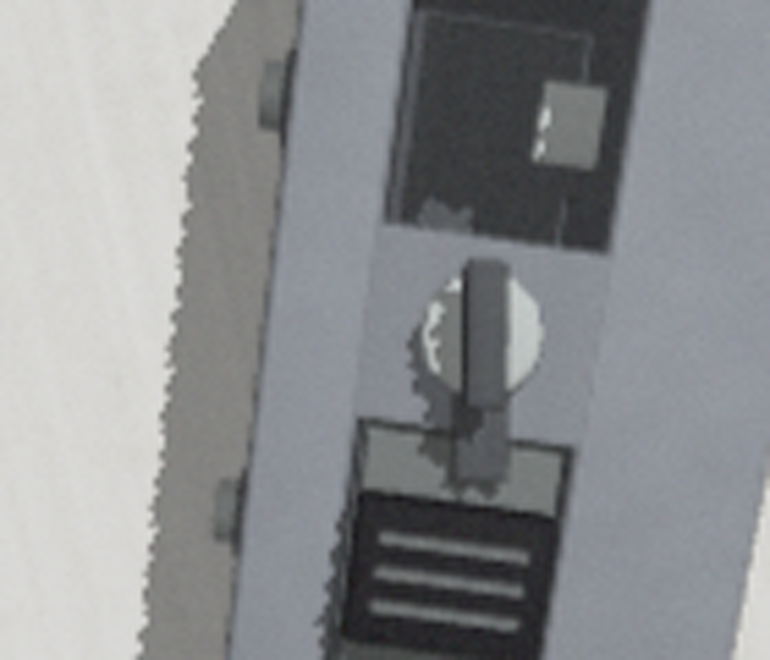

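```bash
python3 - <<'E'
from h import *
c=Cam("wrist")
a=c.plane(210+488/5.5,60+262/5.5,.095);b=c.plane(210+486/5.5,60+405/5.5,.095);d=c.plane(210+482/5.5,60+335/5.5,.082)
print("blade",L(a),L(b),L((a+b)/2),"disk",L(d),"yaw",np.arctan2(*(a-b)[1::-1]))
for y,pts in [(25,[(362,422),(575,450)]),(95,[(385,225),(610,252)])]:
    for u,v in pts: print(y,L(c.plane(210+u/5.5,60+v/5.5,.08)))
T,o=tool();print(yaw(T))
E
```

```text
blade [-2.1611485  69.63278247] [ 0.51880304 50.8202545 ] [-0.82117273 60.22651849] disk [-0.75164362 60.31210017] yaw 2.162299929975265
25 [-16.40800857  45.59921272]
25 [15.68563946 45.96563854]
95 [-16.88313317  73.4990294 ]
95 [15.96714325 74.34509497]
2.1594361826242507
```

```bash
python3 - <<'E'
from h import *
to(f(-.0006,.0602)+[.175],2.162)
E
```

```text
delta tool cm [7.12 1.48 2.39] tilt [-0.0005 -0.    ] rz -0.003
```

```bash
python3 -m inch '[{"delta_pos":[1.8,0.4,0.6],"rotation":[0,0,0]},{"delta_pos":[1.8,0.4,0.6],"rotation":[0,0,0]},{"delta_pos":[1.8,0.4,0.6],"rotation":[0,0,0]},{"delta_pos":[1.7,0.3,0.5],"rotation":[0,0,0]},{"delta_pos":[0,0,0],"rotation":[0,0,0]},{"delta_pos":[0,0,0],"rotation":[0,0,0]},{"delta_pos":[0,0,0],"rotation":[0,0,0]}]'
python3 - <<'E'
from h import *
to(f(-.0006,.0602)+[.175],2.162)
Cam("scene").save("s8",(150,100,330,260),4.2)
E
```

```text
time_s: 12.3
eef_pos: [0.5622, 0.2998, 0.1766]
eef_rot: [0.0, 0.472, 0.881, 0.0]
wrist_force: [0.6, 0.5, -0.7]
opening: 0.148
delta tool cm [ 0.05 -0.06  0.16] tilt [ 0.0006 -0.0002] rz -0.004
```

View pics/s8.png

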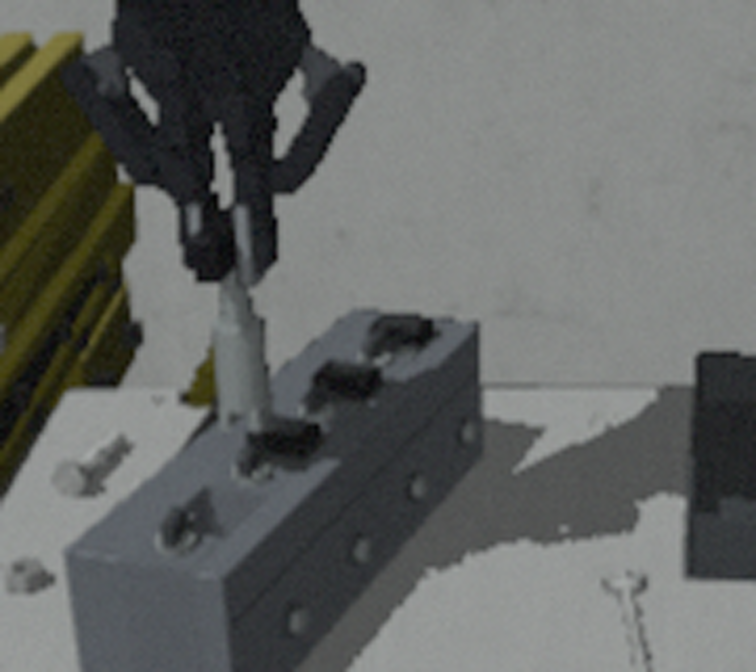

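```bash
python3 -m inch '[{"delta_pos":[0,-0.05,0.5],"rotation":[0,0,0]},{"delta_pos":[0,0,0.5],"rotation":[0,0,0]},{"delta_pos":[0,0,0.4],"rotation":[0,0,0]},{"delta_pos":[0,0,0],"rotation":[0,0,0]},{"delta_pos":[0,0,0],"rotation":[0,0,0]}]'
python3 -m inch '[{"delta_pos":[0,0,0.4],"rotation":[0,0,0]},{"delta_pos":[0,0,0.2],"rotation":[0,0,0]},{"delta_pos":[0,0,0],"rotation":[0,0,0]},{"delta_pos":[0,0,0],"rotation":[0,0,0]}]'
```

```text
time_s: 12.85
eef_pos: [0.5614, 0.2995, 0.162]
eef_rot: [-0.0, 0.472, 0.881, -0.0]
wrist_force: [0.7, 0.1, -1.4]
opening: 0.153
time_s: 13.25
eef_pos: [0.5614, 0.2997, 0.1562]
eef_rot: [-0.0, 0.472, 0.881, -0.0]
wrist_force: [0.3, 0.0, -1.2]
opening: 0.155
```

```bash
python3 -m inch '[{"delta_pos":[0,0,0],"rotation":[0,0,-0.1]},{"delta_pos":[0,0,0],"rotation":[0,0,-0.1]},{"delta_pos":[0,0,0],"rotation":[0,0,-0.1]},{"delta_pos":[0,0,0],"rotation":[0,0,-0.1]},{"delta_pos":[0,0,0],"rotation":[0,0,-0.1]},{"delta_pos":[0,0,0],"rotation":[0,0,-0.1]},{"delta_pos":[0,0,0],"rotation":[0,0,0]}]'
python3 -c "
from h import *
T,o=tool();print(yaw(T)%6.283-2.021,o['torque'],o['wrist_force'],o['opening'])"
python3 -m inch '[{"delta_pos":[0,0,0],"rotation":[0,0,-0.1]},{"delta_pos":[0,0,0],"rotation":[0,0,-0.1]},{"delta_pos":[0,0,0],"rotation":[0,0,-0.1]},{"delta_pos":[0,0,0],"rotation":[0,0,-0.1]},{"delta_pos":[0,0,0],"rotation":[0,0,-0.1]},{"delta_pos":[0,0,0],"rotation":[0,0,-0.1]},{"delta_pos":[0,0,0],"rotation":[0,0,-0.1]},{"delta_pos":[0,0,0],"rotation":[0,0,-0.05]},{"delta_pos":[0,0,0],"rotation":[0,0,0]},{"delta_pos":[0,0,0],"rotation":[0,0,0]}]'
python3 - <<'E'
from h import *
T,o=tool();print(yaw(T)%6.283-2.021,o['torque'],o['wrist_force'],o['opening'])
Cam("scene").save("s9",(150,100,330,260),4.2)
E
```

```text
time_s: 13.95
eef_pos: [0.5615, 0.2999, 0.1565]
eef_rot: [0.0, 0.19, 0.982, 0.0]
wrist_force: [-0.4, 0.6, 0.2]
opening: 0.154
0.7377099387296275 [ 0.12826952  0.02446096 -0.04426401] [-0.38179891  0.64075404  0.1964841 ] 0.15424327615131586
time_s: 14.95
eef_pos: [0.5615, 0.3001, 0.1565]
eef_rot: [0.0, -0.181, 0.984, 0.0]
wrist_force: [0.1, 0.9, -1.1]
opening: 0.15
1.483694624025269 [ 0.48055588  0.08071947 -0.0463579 ] [ 0.09885843  0.90937002 -1.10387659] 0.15048387388409065
```

View pics/s9.png

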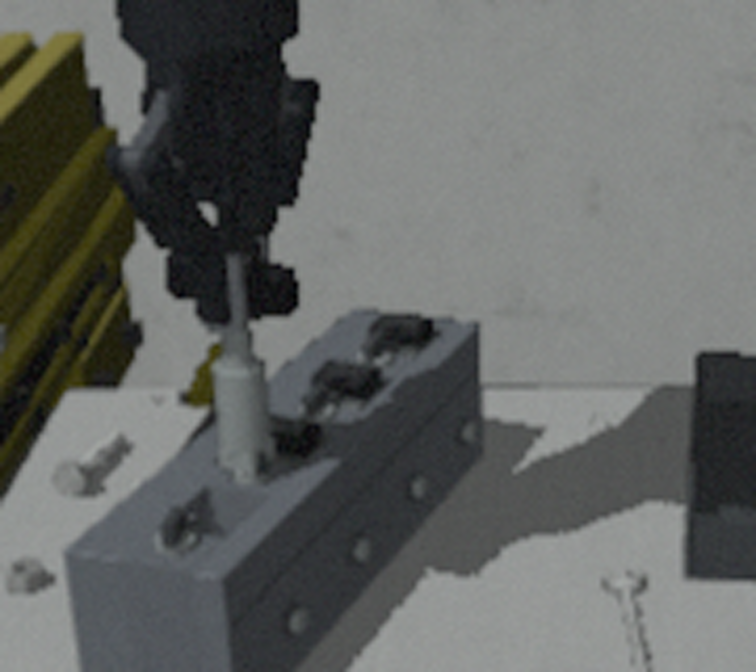

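```bash
python3 -m inch '[{"delta_pos":[0,0,0],"rotation":[0,0,0.08]},{"delta_pos":[0,0,-0.7],"rotation":[0,0,0]},{"delta_pos":[0,0,-1],"rotation":[0,0,0]},{"delta_pos":[0,0,-1.3],"rotation":[0,0,0]},{"delta_pos":[0,0,-1.3],"rotation":[0,0,0]},{"delta_pos":[0,0,0],"rotation":[0,0,0]}]'
python3 -m inch '[{"delta_pos":[0,0,0],"rotation":[0,0,0.14]},{"delta_pos":[0,0,0],"rotation":[0,0,0.14]},{"delta_pos":[0,0,0],"rotation":[0,0,0.14]},{"delta_pos":[0,0,0],"rotation":[0,0,0.14]},{"delta_pos":[0,0,0],"rotation":[0,0,0.14]},{"delta_pos":[0,0,0],"rotation":[0,0,0.14]},{"delta_pos":[0,0,0],"rotation":[0,0,0.14]},{"delta_pos":[0,0,0],"rotation":[0,0,0.14]},{"delta_pos":[0,0,0],"rotation":[0,0,0.14]},{"delta_pos":[0,0,0],"rotation":[0,0,0]}]'
python3 - <<'E'
from h import *
to(f(0,-.08)+[.2],2.08)
E
```

```text
time_s: 15.6
eef_pos: [0.5632, 0.3001, 0.203]
eef_rot: [0.003, -0.143, 0.99, 0.0]
wrist_force: [0.1, 0.4, -1.4]
opening: 0.153
time_s: 16.6
eef_pos: [0.5614, 0.2996, 0.1993]
eef_rot: [0.0, 0.468, 0.884, -0.0]
wrist_force: [0.0, -0.2, -1.0]
opening: 0.156
delta tool cm [-13.85  -1.96  -0.07] tilt [-0.0001 -0.0001] rz 0.087
```

```bash
python3 -m inch '[{"delta_pos":[-2.8,-0.4,0],"rotation":[0,0,0]},{"delta_pos":[-2.8,-0.4,0],"rotation":[0,0,0]},{"delta_pos":[-2.8,-0.4,0],"rotation":[0,0,0]},{"delta_pos":[-2.8,-0.4,0],"rotation":[0,0,0]},{"delta_pos":[-2.7,-0.4,0],"rotation":[0,0,0]},{"delta_pos":[0,0,0],"rotation":[0,0,0.09]},{"delta_pos":[0,0,0],"rotation":[0,0,0]},{"delta_pos":[0,0,0],"rotation":[0,0,0]},{"delta_pos":[0,0,0],"rotation":[0,0,0]}]'
python3 - <<'E'
from h import *
to(f(0,-.08)+[.2],2.08)
c=Cam("wrist");c.save("w10",(200,0,345,210),3.8/1);c.save("w10a",(210,60,350,180),5.5)
E
```

```text
time_s: 17.5
eef_pos: [0.6228, 0.1741, 0.1993]
eef_rot: [-0.0, 0.506, 0.863, 0.0]
wrist_force: [-0.3, -0.2, -1.1]
opening: 0.15
delta tool cm [-0.02  0.   -0.07] tilt [-0.0001  0.    ] rz 0.002
```

View pics/w10.png

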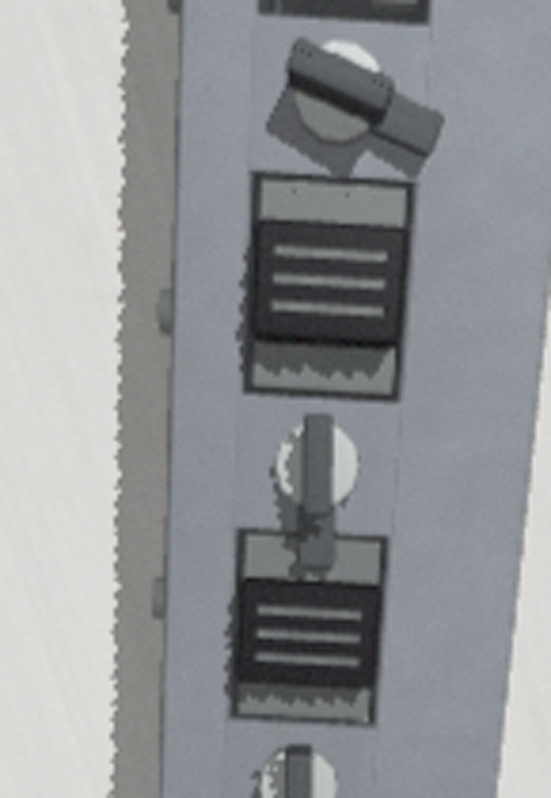

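View pics/w10a.png

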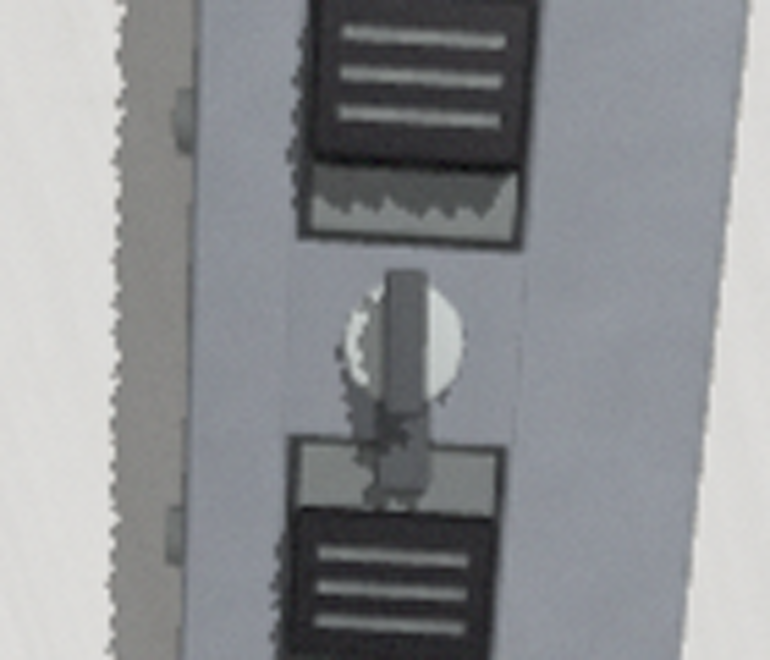

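```bash
python3 - <<'E'
from h import *
c=Cam("wrist")
P=lambda u,v,z:L(c.plane(200+u/3.8,0+v/3.8,z))
a,b=P(300,60,.095),P(384,95,.095);print("blade3",a,b,(a+b)/2,np.arctan2(b[0]-a[0],-(b[1]-a[1])))
# arm edges top line and lower
a,b=P(392,95,.085),P(440,120,.085);print(np.arctan2(b[0]-a[0],-(b[1]-a[1])))
t=P(430,147,.085);print("tip",t,np.arctan2(t[0]+.6,60.2-t[1]))
Q=lambda u,v,z:c.plane(210+u/5.5,60+v/5.5,z)
a,b=Q(406,270,.095),Q(403,412,.095);print("blade2",L(a),L(b),L((a+b)/2),"disk",L(Q(403,345,.082)),np.arctan2(*(a-b)[1::-1]))
for u,v in [(298,237),(523,248),(290,437),(507,450)]: print(L(Q(u,v,.08)))
E
```

```text
blade3 [-8.67927384 61.87533725] [ 7.2700002  57.06757057] [-0.70463682 59.47145391] 1.2780179486693224
1.2005222097728832
tip [17.46090246 51.39134848] 1.1170214197837085
blade2 [-1.25722742 -0.07499969] [ -0.45770591 -19.02012344] [-0.85746667 -9.54756156] disk [-0.84081351 -9.88131978] 2.062973267911192
[-16.98353832   4.26545459]
[15.73485879  4.70479707]
[-16.83641731 -24.07531631]
[ 15.71406076 -24.03422703]
```

```bash
python3 - <<'E'
from h import *
to(f(-.0008,-.0097)+[.175],2.063)
E
```

```text
delta tool cm [7.   0.34 2.43] tilt [-0.  0.] rz 0.017
```

```bash
python3 -m inch '[{"delta_pos":[1.8,0.1,0.6],"rotation":[0,0,0.017]},{"delta_pos":[1.8,0.1,0.6],"rotation":[0,0,0]},{"delta_pos":[1.8,0.1,0.6],"rotation":[0,0,0]},{"delta_pos":[1.6,0,0.6],"rotation":[0,0,0]},{"delta_pos":[0,0,0],"rotation":[0,0,0]},{"delta_pos":[0,0,0],"rotation":[0,0,0]},{"delta_pos":[0,0,0],"rotation":[0,0,0]}]'
python3 - <<'E'
from h import *
to(f(-.0008,-.0097)+[.175],2.063)
E
```

```text
time_s: 18.3
eef_pos: [0.5929, 0.2363, 0.1756]
eef_rot: [0.0, 0.514, 0.858, 0.0]
wrist_force: [-0.6, -0.7, -1.2]
opening: 0.152
delta tool cm [ 0.12 -0.09  0.06] tilt [ 0.0008 -0.0002] rz -0.002
```

```bash
python3 -m inch '[{"delta_pos":[0.1,-0.08,0.5],"rotation":[0,0,0]},{"delta_pos":[0,0,0.5],"rotation":[0,0,0]},{"delta_pos":[0,0,0.3],"rotation":[0,0,0]},{"delta_pos":[0,0,0],"rotation":[0,0,0]},{"delta_pos":[0,0,0],"rotation":[0,0,0]}]'
python3 -m inch '[{"delta_pos":[0,0,0.3],"rotation":[0,0,0]},{"delta_pos":[0,0,0.3],"rotation":[0,0,0]},{"delta_pos":[0,0,0],"rotation":[0,0,0]},{"delta_pos":[0,0,0],"rotation":[0,0,0]}]'
```

```text
time_s: 18.8
eef_pos: [0.5913, 0.2368, 0.1621]
eef_rot: [-0.0, 0.515, 0.857, -0.0]
wrist_force: [0.4, 0.9, -1.4]
opening: 0.15
time_s: 19.2
eef_pos: [0.5912, 0.2371, 0.1561]
eef_rot: [-0.0, 0.514, 0.858, -0.0]
wrist_force: [0.4, -0.3, -1.4]
opening: 0.154
```

```bash
python3 -m inch '[{"delta_pos":[0,0,0],"rotation":[0,0,-0.1]},{"delta_pos":[0,0,0],"rotation":[0,0,-0.1]},{"delta_pos":[0,0,0],"rotation":[0,0,-0.1]},{"delta_pos":[0,0,0],"rotation":[0,0,-0.1]},{"delta_pos":[0,0,0],"rotation":[0,0,-0.1]},{"delta_pos":[0,0,0],"rotation":[0,0,-0.1]},{"delta_pos":[0,0,0],"rotation":[0,0,-0.1]},{"delta_pos":[0,0,0],"rotation":[0,0,-0.1]},{"delta_pos":[0,0,0],"rotation":[0,0,0]}]'
python3 -m inch '[{"delta_pos":[0,0,0],"rotation":[0,0,-0.1]},{"delta_pos":[0,0,0],"rotation":[0,0,-0.1]},{"delta_pos":[0,0,0],"rotation":[0,0,-0.1]},{"delta_pos":[0,0,0],"rotation":[0,0,-0.1]},{"delta_pos":[0,0,0],"rotation":[0,0,-0.1]},{"delta_pos":[0,0,0],"rotation":[0,0,-0.1]},{"delta_pos":[0,0,0],"rotation":[0,0,-0.1]},{"delta_pos":[0,0,0],"rotation":[0,0,-0.03]},{"delta_pos":[0,0,0],"rotation":[0,0,0]},{"delta_pos":[0,0,0],"rotation":[0,0,0]}]'
python3 - <<'E'
from h import *
T,o=tool();print(yaw(T)%6.283-2.021,o['torque'],o['wrist_force'],o['opening'])
E
python3 -m inch '[{"delta_pos":[0,0,0],"rotation":[0,0,0.08]},{"delta_pos":[0,0,-0.7],"rotation":[0,0,0]},{"delta_pos":[0,0,-1],"rotation":[0,0,0]},{"delta_pos":[0,0,-1.3],"rotation":[0,0,0]},{"delta_pos":[0,0,-1.3],"rotation":[0,0,0]},{"delta_pos":[0,0,0],"rotation":[0,0,0]}]'
python3 -m inch '[{"delta_pos":[0,0,0],"rotation":[0,0,0.14]},{"delta_pos":[0,0,0],"rotation":[0,0,0.14]},{"delta_pos":[0,0,0],"rotation":[0,0,0.14]},{"delta_pos":[0,0,0],"rotation":[0,0,0.14]},{"delta_pos":[0,0,0],"rotation":[0,0,0.14]},{"delta_pos":[0,0,0],"rotation":[0,0,0.14]},{"delta_pos":[0,0,0],"rotation":[0,0,0.14]},{"delta_pos":[0,0,0],"rotation":[0,0,0.14]},{"delta_pos":[0,0,0],"rotation":[0,0,0.14]},{"delta_pos":[0,0,0],"rotation":[0,0,0.14]}]'
python3 - <<'E'
from h import *
to(f(0,-.15)+[.2],2.04)
E
```

```text
time_s: 20.1
eef_pos: [0.5916, 0.2372, 0.1565]
eef_rot: [0.0, 0.14, 0.99, 0.0]
wrist_force: [2.0, 0.6, -1.3]
opening: 0.148
time_s: 21.1
eef_pos: [0.5915, 0.2371, 0.1565]
eef_rot: [0.0, -0.221, 0.975, 0.0]
wrist_force: [0.2, 0.4, -1.8]
opening: 0.156
1.566838375509906 [ 0.12800545 -0.22259905 -0.08405151] [ 0.18056758  0.43216954 -1.75364789] 0.15602650572685045
time_s: 21.7
eef_pos: [0.5931, 0.2374, 0.203]
eef_rot: [0.003, -0.184, 0.983, 0.0]
wrist_force: [0.4, 0.6, -0.5]
opening: 0.155
time_s: 22.7
eef_pos: [0.5912, 0.237, 0.1992]
eef_rot: [-0.0, 0.495, 0.869, -0.0]
wrist_force: [-0.4, 0.6, -0.6]
opening: 0.153
delta tool cm [-14.01  -1.07  -0.08] tilt [-0.0002 -0.    ] rz 0.065
```

```bash
python3 -m inch '[{"delta_pos":[-2.8,-0.2,0],"rotation":[0,0,0]},{"delta_pos":[-2.8,-0.2,0],"rotation":[0,0,0]},{"delta_pos":[-2.8,-0.2,0],"rotation":[0,0,0]},{"delta_pos":[-2.8,-0.2,0],"rotation":[0,0,0]},{"delta_pos":[-2.8,-0.2,0],"rotation":[0,0,0]},{"delta_pos":[0,0,0],"rotation":[0,0,0.065]},{"delta_pos":[0,0,0],"rotation":[0,0,0]},{"delta_pos":[0,0,0],"rotation":[0,0,0]},{"delta_pos":[0,0,0],"rotation":[0,0,0]}]'
python3 - <<'E'
from h import *
to(f(0,-.15)+[.2],2.04)
c=Cam("wrist");c.save("w11",(200,0,345,210),3.8/1);c.save("w11a",(210,60,350,180),5.5)
E
```

```text
time_s: 23.6
eef_pos: [0.6544, 0.1125, 0.1993]
eef_rot: [-0.0, 0.52, 0.854, 0.0]
wrist_force: [-0.2, 0.0, 0.0]
opening: 0.153
delta tool cm [-0.09 -0.17 -0.07] tilt [-0.0002  0.0001] rz 0.008
```

View pics/w11.png

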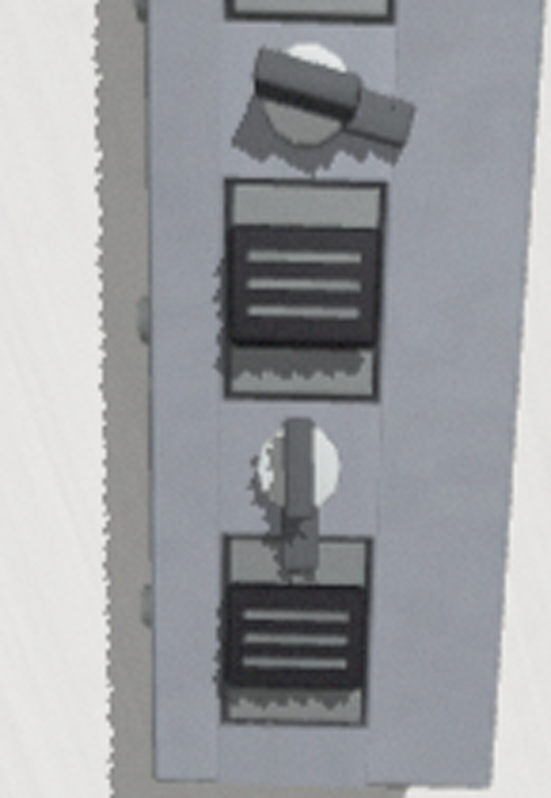

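View pics/w11a.png

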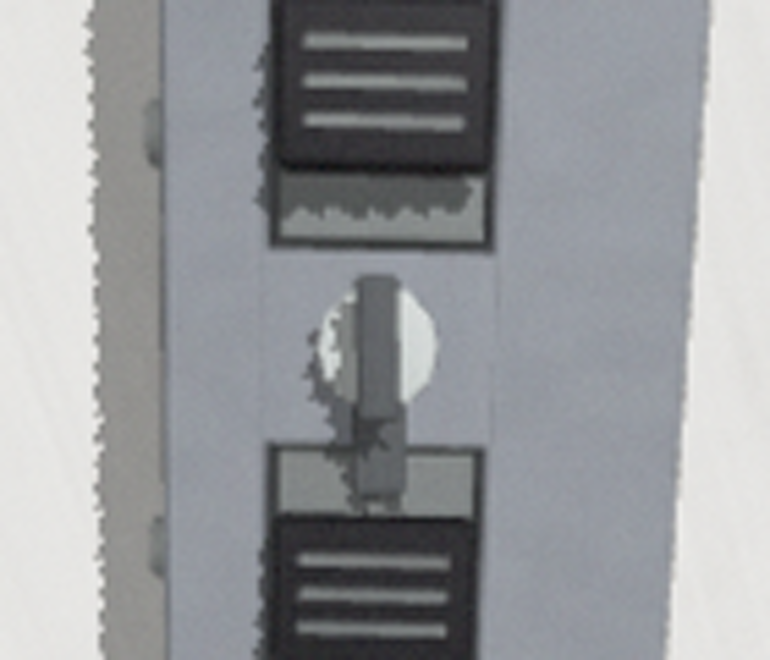

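```bash
python3 - <<'E'
from h import *
c=Cam("wrist")
P=lambda u,v,z:L(c.plane(200+u/3.8,0+v/3.8,z))
a,b=P(264,64,.095),P(353,92,.095);print("blade2",a,b,(a+b)/2,np.arctan2(b[0]-a[0],-(b[1]-a[1])))
Q=lambda u,v,z:c.plane(210+u/5.5,60+v/5.5,z)
a,b=Q(378,276,.095),Q(378,418,.095);p=L((a+b)/2);y=np.arctan2(*(a-b)[1::-1]);print("blade1",L(a),L(b),p,"disk",L(Q(376,348,.082)),y)
for u,v in [(268,244),(493,249),(268,447),(484,452)]: print(L(Q(u,v,.08)))
to(f(p[0]/1e3,-.0797)+[.175],y)
E
```

```text
blade2 [-8.89818573 -7.99114041] [  7.73527331 -12.15523896] [ -0.58145621 -10.07318969] 1.325493253020857
blade1 [ -0.72940735 -70.21769368] [ -0.22187887 -89.20585976] [ -0.47564311 -79.71177672] disk [ -0.75243182 -79.67267114] 2.0475186374668297
[-16.82066529 -65.54599075]
[ 15.88655568 -65.37108776]
[-16.54890997 -94.34862962]
[ 15.82957898 -94.22645981]
delta tool cm [ 6.94 -0.03  2.43] tilt [-0.  0.] rz -0.0
```

```bash
python3 -m inch '[{"delta_pos":[1.8,0,0.6],"rotation":[0,0,0]},{"delta_pos":[1.8,0,0.6],"rotation":[0,0,0]},{"delta_pos":[1.8,0,0.6],"rotation":[0,0,0]},{"delta_pos":[1.6,0,0.6],"rotation":[0,0,0]},{"delta_pos":[0,0,0],"rotation":[0,0,0]},{"delta_pos":[0,0,0],"rotation":[0,0,0]},{"delta_pos":[0,0,0],"rotation":[0,0,0]}]'
python3 - <<'E'
from h import *
to(f(-.0005,-.0797)+[.175],2.048)
E
```

```text
time_s: 24.4
eef_pos: [0.6232, 0.1739, 0.1757]
eef_rot: [0.0, 0.521, 0.854, 0.0]
wrist_force: [-0.1, 0.3, -0.8]
opening: 0.156
delta tool cm [ 0.05 -0.07  0.07] tilt [ 0.0009 -0.0003] rz -0.002
```

```bash
python3 -m inch '[{"delta_pos":[0,-0.06,0.5],"rotation":[0,0,0]},{"delta_pos":[0,0,0.5],"rotation":[0,0,0]},{"delta_pos":[0,0,0.3],"rotation":[0,0,0]},{"delta_pos":[0,0,0],"rotation":[0,0,0]},{"delta_pos":[0,0,0],"rotation":[0,0,0]}]'
python3 -m inch '[{"delta_pos":[0,0,0.3],"rotation":[0,0,0]},{"delta_pos":[0,0,0.3],"rotation":[0,0,0]},{"delta_pos":[0,0,0],"rotation":[0,0,0]},{"delta_pos":[0,0,0],"rotation":[0,0,0]}]'
```

```text
time_s: 24.9
eef_pos: [0.6222, 0.1736, 0.1621]
eef_rot: [-0.0, 0.521, 0.854, -0.0]
wrist_force: [-1.0, -0.1, -0.6]
opening: 0.151
time_s: 25.3
eef_pos: [0.622, 0.1738, 0.1561]
eef_rot: [-0.0, 0.521, 0.854, -0.0]
wrist_force: [-0.1, -0.5, -0.7]
opening: 0.149
```

```bash
python3 -m inch '[{"delta_pos":[0,0,0],"rotation":[0,0,-0.1]},{"delta_pos":[0,0,0],"rotation":[0,0,-0.1]},{"delta_pos":[0,0,0],"rotation":[0,0,-0.1]},{"delta_pos":[0,0,0],"rotation":[0,0,-0.1]},{"delta_pos":[0,0,0],"rotation":[0,0,-0.1]},{"delta_pos":[0,0,0],"rotation":[0,0,-0.1]},{"delta_pos":[0,0,0],"rotation":[0,0,-0.1]},{"delta_pos":[0,0,0],"rotation":[0,0,-0.1]},{"delta_pos":[0,0,0],"rotation":[0,0,0]}]'
python3 -m inch '[{"delta_pos":[0,0,0],"rotation":[0,0,-0.1]},{"delta_pos":[0,0,0],"rotation":[0,0,-0.1]},{"delta_pos":[0,0,0],"rotation":[0,0,-0.1]},{"delta_pos":[0,0,0],"rotation":[0,0,-0.1]},{"delta_pos":[0,0,0],"rotation":[0,0,-0.1]},{"delta_pos":[0,0,0],"rotation":[0,0,-0.1]},{"delta_pos":[0,0,0],"rotation":[0,0,-0.1]},{"delta_pos":[0,0,0],"rotation":[0,0,-0.05]},{"delta_pos":[0,0,0],"rotation":[0,0,0]},{"delta_pos":[0,0,0],"rotation":[0,0,0]}]'
python3 - <<'E'
from h import *
T,o=tool();print(yaw(T)%6.283-2.021,o['torque'],o['wrist_force'],o['opening'])
E
python3 -m inch '[{"delta_pos":[0,0,0],"rotation":[0,0,0.08]},{"delta_pos":[0,0,-0.7],"rotation":[0,0,0]},{"delta_pos":[0,0,-1],"rotation":[0,0,0]},{"delta_pos":[0,0,-1.3],"rotation":[0,0,0]},{"delta_pos":[0,0,-1.3],"rotation":[0,0,0]},{"delta_pos":[0,0,0],"rotation":[0,0,0]}]'
python3 - <<'E'
from h import *
to([.408,.329,.215],-2.767)
E
```

```text
time_s: 26.2
eef_pos: [0.6225, 0.174, 0.1565]
eef_rot: [0.0, 0.147, 0.989, 0.0]
wrist_force: [0.9, 0.8, -1.6]
opening: 0.155
time_s: 27.2
eef_pos: [0.6224, 0.1741, 0.1565]
eef_rot: [0.0, -0.224, 0.975, 0.0]
wrist_force: [1.5, 3.1, -2.4]
opening: 0.154
1.5716903891008598 [ 0.52639413 -0.43159271 -0.08688396] [ 1.46543132  3.14371457 -2.42296047] 0.15389635056149947
time_s: 27.8
eef_pos: [0.624, 0.1739, 0.2031]
eef_rot: [0.003, -0.186, 0.983, -0.0]
wrist_force: [-0.0, 0.3, -0.8]
opening: 0.152
delta tool cm [14.42 22.33 -1.31] tilt [0.0056 0.0004] rz -0.0
```

```bash
python3 - <<'E'
from h import *
to([.349,.3174,.205],-2.767)
E
python3 -m inch '[{"delta_pos":[2,2.2,-0.5],"rotation":[0,0,0]},{"delta_pos":[2,2.2,-0.5],"rotation":[0,0,0]},{"delta_pos":[2,2.2,0],"rotation":[0,0,0]},{"delta_pos":[2,2.2,0],"rotation":[0,0,0]},{"delta_pos":[2,2.2,0],"rotation":[0,0,0]},{"delta_pos":[2,2.2,0],"rotation":[0,0,0]},{"delta_pos":[2,2.2,0],"rotation":[0,0,0]},{"delta_pos":[2,2.2,0],"rotation":[0,0,0]},{"delta_pos":[0,0,0],"rotation":[0,0,0]},{"delta_pos":[0,0,0],"rotation":[0,0,0]}]'
python3 - <<'E'
from h import *
to([.349,.3174,.205],-2.767)
E
```

```text
delta tool cm [20.34 23.41 -0.34] tilt [0.0056 0.0004] rz -0.0
time_s: 28.8
eef_pos: [0.4088, 0.2794, 0.2097]
eef_rot: [0.001, -0.187, 0.982, -0.0]
wrist_force: [1.0, -0.2, 0.2]
opening: 0.149
delta tool cm [4.17 5.73 0.46] tilt [0.0011 0.0001] rz 0.001
```

```bash
python3 -m inch '[{"delta_pos":[1.4,1.9,0],"rotation":[0,0,0]},{"delta_pos":[1.4,1.9,0],"rotation":[0,0,0]},{"delta_pos":[1.4,1.9,0],"rotation":[0,0,0]},{"delta_pos":[0,0,0],"rotation":[0,0,0]},{"delta_pos":[0,0,0],"rotation":[0,0,0]},{"delta_pos":[0,0,0],"rotation":[0,0,0]},{"delta_pos":[0,0,0],"rotation":[0,0,0]}]'
python3 - <<'E'
from h import *
to([.3493,.3174,.140],-2.767)
c=Cam("wrist");c.save("w12",None,1.4)
c=Cam("top");c.save("t12",None,1.4)
E
```

```text
time_s: 29.5
eef_pos: [0.35, 0.3164, 0.2093]
eef_rot: [0.0, -0.185, 0.983, -0.0]
wrist_force: [-0.3, -1.0, -1.0]
opening: 0.156
delta tool cm [0.03 0.12 6.93] tilt [ 0.0003 -0.0001] rz -0.002
```

View pics/w12.png

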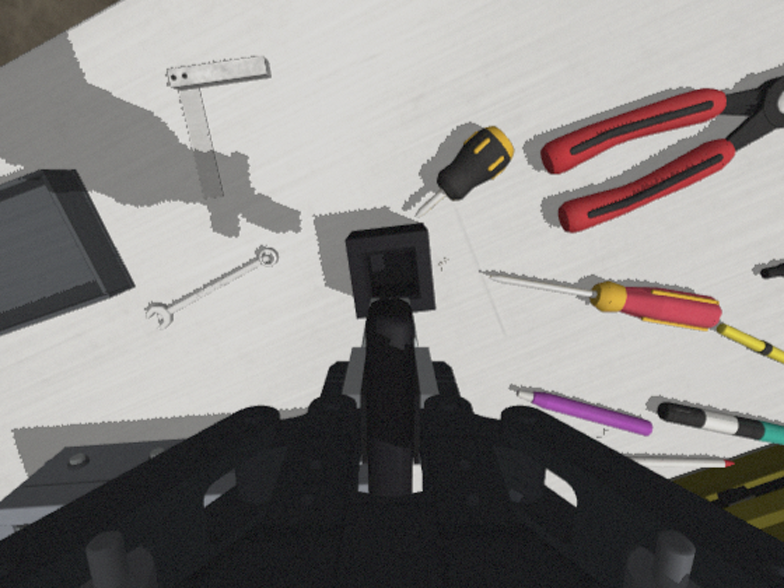

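View pics/t12.png

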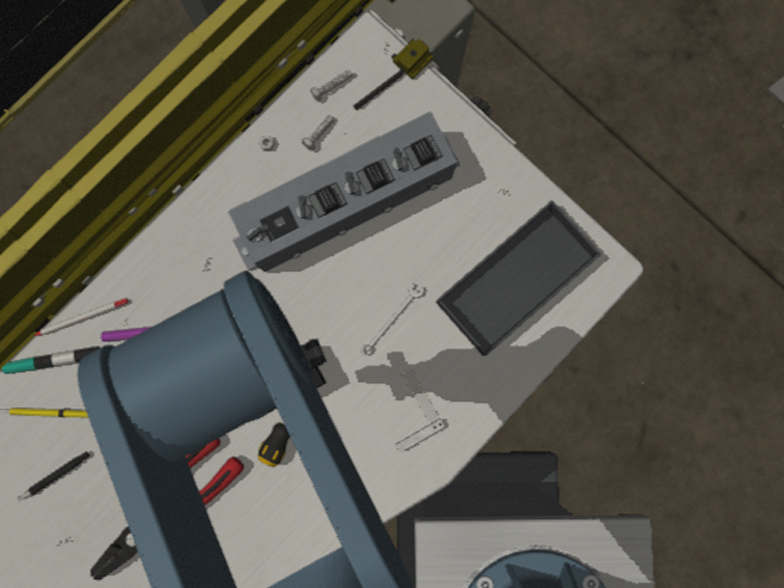

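```bash
python3 -m inch '[{"delta_pos":[0,0.1,2],"rotation":[0,0,0]},{"delta_pos":[0,0,2],"rotation":[0,0,0]},{"delta_pos":[0,0,2],"rotation":[0,0,0]},{"delta_pos":[0,0,1.5],"rotation":[0,0,0]},{"delta_pos":[0,0,0],"rotation":[0,0,0]},{"delta_pos":[0,0,0],"rotation":[0,0,0]},{"delta_pos":[0,0,0],"rotation":[0,0,0]}]'
python3 -m inch '[{"delta_pos":[0,0,1],"rotation":[0,0,0]},{"delta_pos":[0,0,1],"rotation":[0,0,0]},{"delta_pos":[0,0,0],"rotation":[0,0,0]},{"delta_pos":[0,0,0],"rotation":[0,0,0]}]'
```

```text
time_s: 30.3
eef_pos: [0.3495, 0.3181, 0.1353]
eef_rot: [0.001, -0.186, 0.983, 0.0]
wrist_force: [0.3, 0.6, -1.8]
opening: 0.156
time_s: 30.7
eef_pos: [0.3482, 0.3176, 0.1137]
eef_rot: [-0.001, -0.186, 0.983, -0.0]
wrist_force: [0.2, 0.3, -0.7]
opening: 0.153
```

Foot inside the hole without contact; continue down to home.

```bash
python3 -m inch '[{"delta_pos":[-0.05,0,1],"rotation":[0,0,0]},{"delta_pos":[0,0,1],"rotation":[0,0,0]},{"delta_pos":[0,0,1],"rotation":[0,0,0]},{"delta_pos":[0,0,0.3],"rotation":[0,0,0]},{"delta_pos":[0,0,0],"rotation":[0,0,0]},{"delta_pos":[0,0,0],"rotation":[0,0,0]}]'
```

```text
time_s: 31.3
eef_pos: [0.3491, 0.318, 0.0812]
eef_rot: [-0.0, -0.186, 0.983, 0.0]
wrist_force: [-0.0, -0.7, -1.5]
opening: 0.156
```

```bash
python3 -m inch '[{"delta_pos":[0,0,0.1],"rotation":[0,0,0]},{"delta_pos":[0,0,0],"rotation":[0,0,0]},{"delta_pos":[0,0,0],"rotation":[0,0,0]}]'
python3 -m inch '[{"delta_pos":[0,0,0],"rotation":[0,0,0]},{"delta_pos":[0,0,0],"rotation":[0,0,0]},{"delta_pos":[0,0,0],"rotation":[0,0,0]},{"delta_pos":[0,0,0],"rotation":[0,0,0]},{"delta_pos":[0,0,0],"rotation":[0,0,0]},{"delta_pos":[0,0,0],"rotation":[0,0,0]},{"delta_pos":[0,0,-1],"rotation":[0,0,0]},{"delta_pos":[0,0,-3],"rotation":[0,0,0]},{"delta_pos":[0,0,-4],"rotation":[0,0,0]},{"delta_pos":[0,0,-4],"rotation":[0,0,0]}]' 8.5
python3 - <<'E'
from h import *
c=Cam("wrist");c.save("w13",None,1.4)
c=Cam("scene");c.save("s13",(140,140,400,330),3)
E
```

```text
time_s: 31.6
eef_pos: [0.3492, 0.318, 0.0804]
eef_rot: [0.0, -0.186, 0.983, 0.0]
wrist_force: [0.7, -0.3, -1.5]
opening: 0.155
time_s: 32.6
eef_pos: [0.3487, 0.3177, 0.2021]
eef_rot: [-0.0, -0.186, 0.983, -0.0]
wrist_force: [0.1, 0.6, 0.6]
opening: 0.991
```

View pics/s13.png

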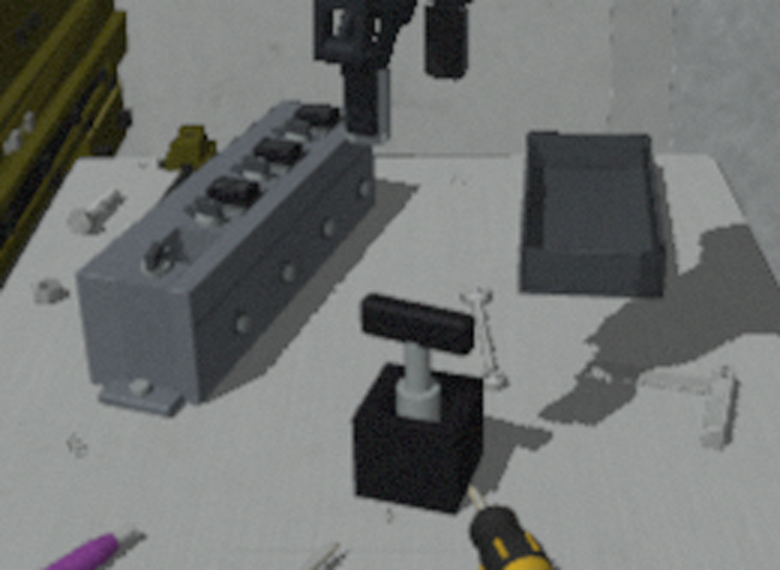

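View pics/w13.png

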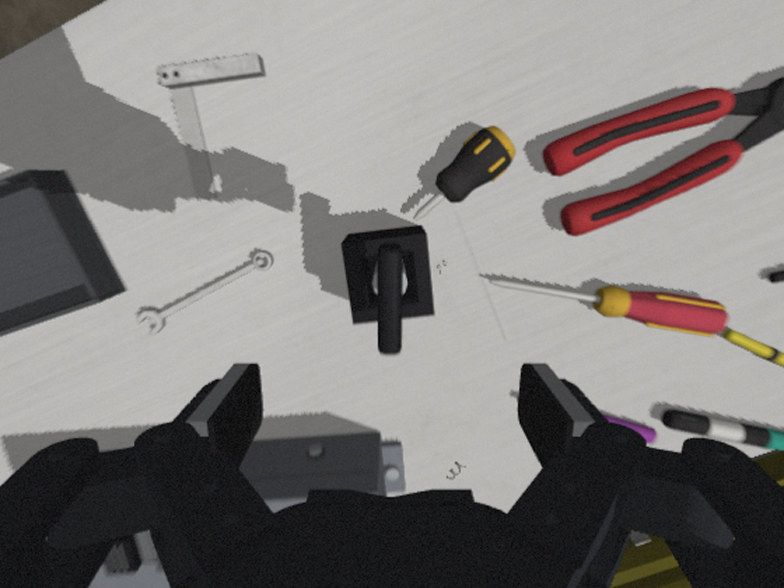

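```bash
sed -i 's/^th=.45;M=.*/th=.45;M=np.array([.5881-.0005*.9004,.2460-.0005*.435])/' h.py; python3 - <<'E'
from h import *
to(f(0,-.14)+[.2],2.02)
E
```

```text
delta tool cm [-20.23 -29.46   0.9 ] tilt [0.0103 0.0055] rz 1.496
```

```bash
python3 -m inch '[{"delta_pos":[-1,-1.5,0],"rotation":[0,0,0]},{"delta_pos":[-2.2,-3.2,0],"rotation":[0,0,0]},{"delta_pos":[-2.2,-3.2,0],"rotation":[0,0,0]},{"delta_pos":[-2.2,-3.2,0],"rotation":[0,0,0]},{"delta_pos":[-2.2,-3.2,0],"rotation":[0,0,0]},{"delta_pos":[-2.2,-3.2,0],"rotation":[0,0,0]},{"delta_pos":[-2.2,-3.2,0],"rotation":[0,0,0]},{"delta_pos":[-2.2,-3.2,0],"rotation":[0,0,0]},{"delta_pos":[-2.2,-3.2,0],"rotation":[0,0,0]},{"delta_pos":[-1.4,-2.1,0],"rotation":[0,0,0]}]'
python3 -m inch '[{"delta_pos":[0,0,0],"rotation":[0,0,0.14]},{"delta_pos":[0,0,0],"rotation":[0,0,0.14]},{"delta_pos":[0,0,0],"rotation":[0,0,0.14]},{"delta_pos":[0,0,0],"rotation":[0,0,0.14]},{"delta_pos":[0,0,0],"rotation":[0,0,0.14]},{"delta_pos":[0,0,0],"rotation":[0,0,0.14]},{"delta_pos":[0,0,0],"rotation":[0,0,0.14]},{"delta_pos":[0,0,0],"rotation":[0,0,0.14]},{"delta_pos":[0,0,0],"rotation":[0,0,0.14]},{"delta_pos":[0,0,0],"rotation":[0,0,0.14]}]'
python3 -m inch '[{"delta_pos":[0,0,0],"rotation":[0,0,0.1]},{"delta_pos":[0,0,0],"rotation":[0,0,0]},{"delta_pos":[0,0,0],"rotation":[0,0,0]}]'
python3 - <<'E'
from h import *
to(f(0,-.14)+[.2],2.02)
c=Cam("wrist");c.save("w14",None,1.4);c.save("w14a",(200,0,345,210),3.8)
E
```

```text
time_s: 33.7
eef_pos: [0.6437, 0.1173, 0.2002]
eef_rot: [0.0, -0.185, 0.983, -0.0]
wrist_force: [-0.2, 0.0, 0.2]
opening: 0.995
time_s: 34.7
eef_pos: [0.6417, 0.1193, 0.2002]
eef_rot: [-0.0, 0.493, 0.87, -0.0]
wrist_force: [0.7, -0.6, 0.6]
opening: 0.997
time_s: 35.0
eef_pos: [0.6418, 0.1193, 0.2003]
eef_rot: [-0.0, 0.532, 0.846, -0.0]
wrist_force: [0.0, -0.6, -0.0]
opening: 0.994
delta tool cm [-0.25  0.62  0.02] tilt [-0.0003  0.    ] rz -0.001
```

View pics/w14.png

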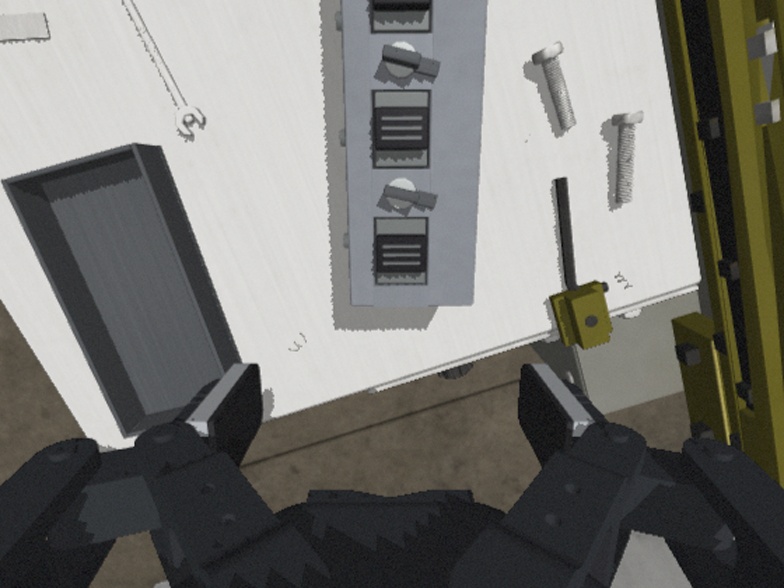

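View pics/w14a.png

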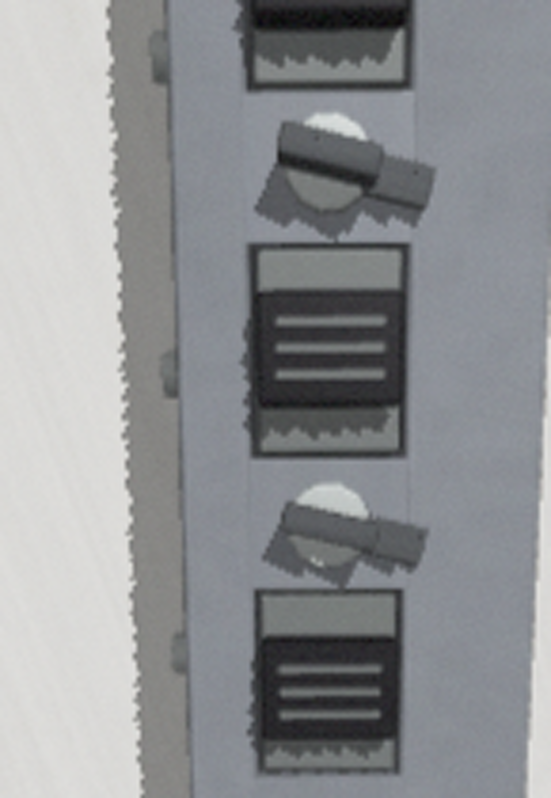

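```bash
python3 -m inch '[{"delta_pos":[1.2,0.3,2],"rotation":[0,0,0]},{"delta_pos":[1,0.3,2],"rotation":[0,0,0]},{"delta_pos":[0,0,2],"rotation":[0,0,0]},{"delta_pos":[0,0,2],"rotation":[0,0,0]},{"delta_pos":[0,0,0],"rotation":[0,0,0]},{"delta_pos":[0,0,0],"rotation":[0,0,0]},{"delta_pos":[0,0,0],"rotation":[0,0,0]},{"delta_pos":[0,0,0],"rotation":[0,0,0]},{"delta_pos":[0,0,0],"rotation":[0,0,0]}]' 0
python3 - <<'E'
from h import *
to(f(0,-.115)+[.09],2.02)
c=Cam("wrist");c.save("w15",None,1.4)
E
```

```text
time_s: 35.95
eef_pos: [0.6386, 0.1417, 0.1215]
eef_rot: [0.001, 0.534, 0.846, 0.001]
wrist_force: [0.1, -0.2, -0.3]
opening: 0.002
delta tool cm [ 0.09 -0.06  3.15] tilt [0.0019 0.0001] rz -0.004
```

View pics/w15.png

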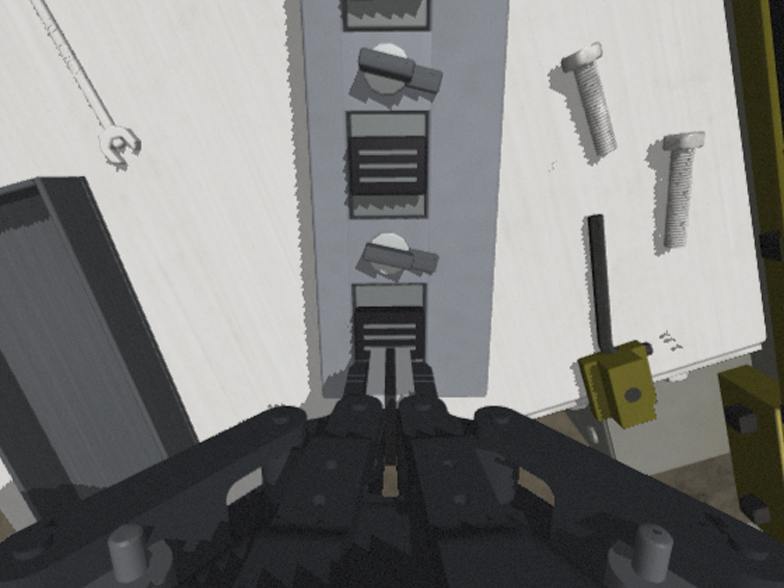

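```bash
python3 -m inch '[{"delta_pos":[0.1,-0.05,1],"rotation":[0,0,0]},{"delta_pos":[0,0,1],"rotation":[0,0,0]},{"delta_pos":[0,0,0.9],"rotation":[0,0,0]},{"delta_pos":[0,0,0],"rotation":[0,0,0]},{"delta_pos":[0,0,0],"rotation":[0,0,0]},{"delta_pos":[0,0,0],"rotation":[0,0,0]}]'
python3 -m inch '[{"delta_pos":[0,0,0.2],"rotation":[0,0,0]},{"delta_pos":[0,0,0.2],"rotation":[0,0,0]},{"delta_pos":[0,0,0.2],"rotation":[0,0,0]},{"delta_pos":[0,0,0.2],"rotation":[0,0,0]},{"delta_pos":[0,0,0],"rotation":[0,0,0]},{"delta_pos":[0,0,0],"rotation":[0,0,0]}]'
```

```text
time_s: 36.6
eef_pos: [0.6371, 0.1424, 0.0913]
eef_rot: [-0.0, 0.534, 0.846, -0.0]
wrist_force: [0.8, -0.3, 0.0]
opening: -0.004
time_s: 37.2
eef_pos: [0.6373, 0.1424, 0.0836]
eef_rot: [0.0, 0.534, 0.846, 0.0]
wrist_force: [-0.2, 0.7, 4.5]
opening: -0.002
```

```bash
python3 -m inch '[{"delta_pos":[0,0,0.1],"rotation":[0,0,0]},{"delta_pos":[0,0,0],"rotation":[0,0,0]},{"delta_pos":[0,0,0],"rotation":[0,0,0]}]'
python3 -m inch '[{"delta_pos":[0,0,-1],"rotation":[0,0,0]},{"delta_pos":[0,0,-2],"rotation":[0,0,0]},{"delta_pos":[0,0,-2],"rotation":[0,0,0]},{"delta_pos":[0,0,-2],"rotation":[0,0,0]},{"delta_pos":[0,0,0],"rotation":[0,0,0]},{"delta_pos":[0,0,0],"rotation":[0,0,0]},{"delta_pos":[0,0,0],"rotation":[0,0,0]}]'
python3 - <<'E'
from h import *
to(f(0,-.045)+[.15],2.02)
c=Cam("wrist");c.save("w16",None,1.4)
E
```

```text
time_s: 37.5
eef_pos: [0.6372, 0.1424, 0.0824]
eef_rot: [0.0, 0.534, 0.846, 0.0]
wrist_force: [-0.4, -1.1, 4.5]
opening: -0.002
time_s: 38.2
eef_pos: [0.6359, 0.1424, 0.1506]
eef_rot: [-0.001, 0.534, 0.846, -0.001]
wrist_force: [-0.9, 0.3, 0.6]
opening: 0.001
delta tool cm [6.91 0.12 0.07] tilt [-0.0027 -0.0001] rz -0.004
```

View pics/w16.png

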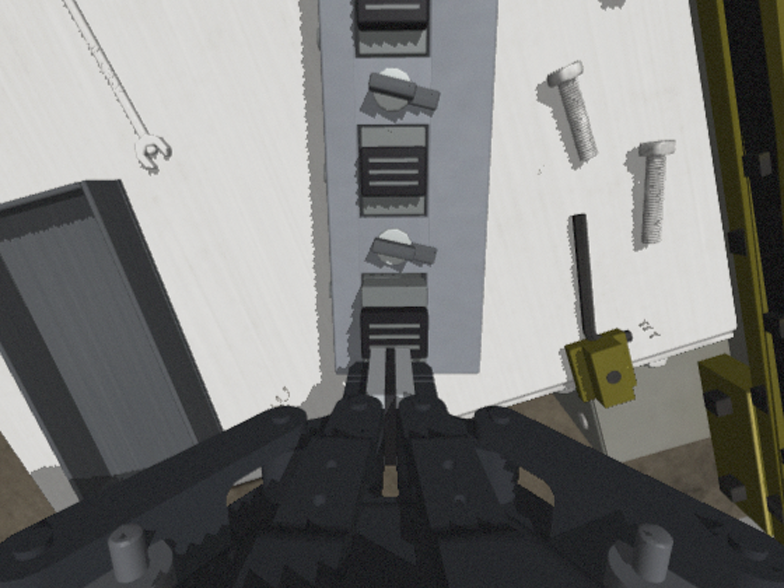

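```bash
python3 -m inch '[{"delta_pos":[2.3,0,0],"rotation":[0,0,0]},{"delta_pos":[2.3,0,0],"rotation":[0,0,0]},{"delta_pos":[2.3,0,0],"rotation":[0,0,0]},{"delta_pos":[0.05,0,1.8],"rotation":[0,0,0]},{"delta_pos":[0,0,1.8],"rotation":[0,0,0]},{"delta_pos":[0,0,1.5],"rotation":[0,0,0]},{"delta_pos":[0,0,0.6],"rotation":[0,0,0]},{"delta_pos":[0,0,0],"rotation":[0,0,0]},{"delta_pos":[0,0,0],"rotation":[0,0,0]},{"delta_pos":[0,0,0],"rotation":[0,0,0]}]'
python3 - <<'E'
from h import *
to(f(0,-.045)+[.083],2.02)
E
```

```text
time_s: 39.25
eef_pos: [0.6079, 0.2051, 0.0963]
eef_rot: [0.001, 0.534, 0.846, 0.001]
wrist_force: [-0.0, 0.2, -0.4]
opening: -0.002
delta tool cm [ 0.05 -0.06  1.33] tilt [0.0017 0.0003] rz -0.004
```

```bash
python3 -m inch '[{"delta_pos":[0,-0.05,0.4],"rotation":[0,0,0]},{"delta_pos":[0,0,0.2],"rotation":[0,0,0]},{"delta_pos":[0,0,0.2],"rotation":[0,0,0]},{"delta_pos":[0,0,0.2],"rotation":[0,0,0]},{"delta_pos":[0,0,0.2],"rotation":[0,0,0]},{"delta_pos":[0,0,0],"rotation":[0,0,0]},{"delta_pos":[0,0,0],"rotation":[0,0,0]}]'
```

```text
time_s: 39.95
eef_pos: [0.607, 0.2049, 0.0837]
eef_rot: [0.0, 0.534, 0.846, 0.0]
wrist_force: [0.1, -0.7, 3.9]
opening: 0.002
```

```bash
python3 -m inch '[{"delta_pos":[0,0,0.12],"rotation":[0,0,0]},{"delta_pos":[0,0,0],"rotation":[0,0,0]},{"delta_pos":[0,0,0],"rotation":[0,0,0]}]'
python3 -m inch '[{"delta_pos":[0,0,-1],"rotation":[0,0,0]},{"delta_pos":[0,0,-2],"rotation":[0,0,0]},{"delta_pos":[0,0,-2],"rotation":[0,0,0]},{"delta_pos":[0,0,-2],"rotation":[0,0,0]},{"delta_pos":[2.3,0,0],"rotation":[0,0,0]},{"delta_pos":[2.3,0,0],"rotation":[0,0,0]},{"delta_pos":[2.3,0.05,0],"rotation":[0,0,0]},{"delta_pos":[0.1,0,1.8],"rotation":[0,0,0]},{"delta_pos":[0,0,1.8],"rotation":[0,0,0]},{"delta_pos":[0,0,1.5],"rotation":[0,0,0]}]'
python3 -m inch '[{"delta_pos":[0,0,0.4],"rotation":[0,0,0]},{"delta_pos":[0,0,0],"rotation":[0,0,0]},{"delta_pos":[0,0,0],"rotation":[0,0,0]}]'
python3 - <<'E'
from h import *
to(f(0,.025)+[.083],2.02)
c=Cam("scene");c.save("s17",(140,140,400,330),3)
E
```

```text
time_s: 40.25
eef_pos: [0.6069, 0.2049, 0.0822]
eef_rot: [0.0, 0.534, 0.846, 0.0]
wrist_force: [0.4, 0.2, 4.3]
opening: 0.002
time_s: 41.25
eef_pos: [0.5761, 0.2686, 0.1]
eef_rot: [-0.001, 0.533, 0.846, -0.0]
wrist_force: [-1.0, -0.2, -0.0]
opening: -0.001
time_s: 41.55
eef_pos: [0.5775, 0.2683, 0.0978]
eef_rot: [0.0, 0.534, 0.846, 0.0]
wrist_force: [1.2, -0.1, -0.2]
opening: -0.0
delta tool cm [ 0.04 -0.07  1.48] tilt [0.0008 0.0003] rz -0.005
```

View pics/s17.png

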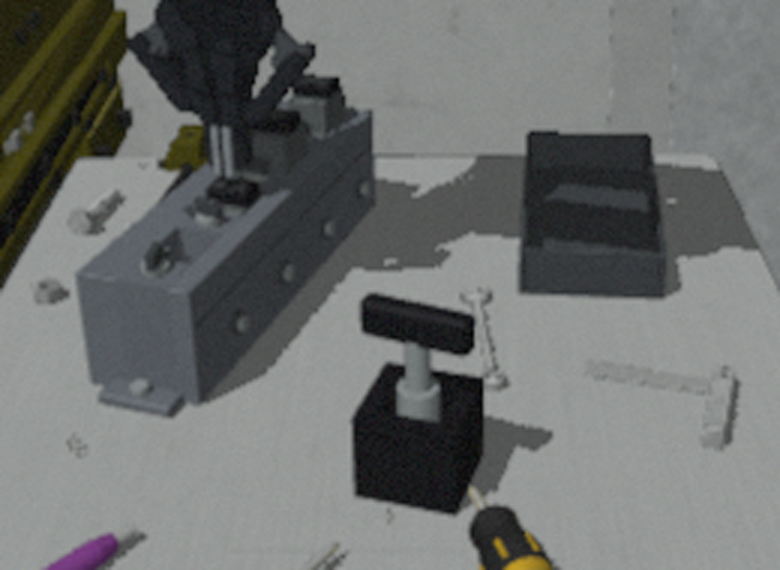

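Cartridges 1 and 2 are up; press 3.

```bash
python3 -m inch '[{"delta_pos":[0,-0.06,0.5],"rotation":[0,0,0]},{"delta_pos":[0,0,0.3],"rotation":[0,0,0]},{"delta_pos":[0,0,0.2],"rotation":[0,0,0]},{"delta_pos":[0,0,0.2],"rotation":[0,0,0]},{"delta_pos":[0,0,0.2],"rotation":[0,0,0]},{"delta_pos":[0,0,0.1],"rotation":[0,0,0]},{"delta_pos":[0,0,0],"rotation":[0,0,0]},{"delta_pos":[0,0,0],"rotation":[0,0,0]}]'
```

```text
time_s: 42.4
eef_pos: [0.5767, 0.2681, 0.0822]
eef_rot: [0.0, 0.534, 0.846, 0.0]
wrist_force: [0.2, -0.6, 3.5]
opening: -0.002
```

```bash
python3 -m inch '[{"delta_pos":[0,0,-1],"rotation":[0,0,0]},{"delta_pos":[0,0,-2],"rotation":[0,0,0]},{"delta_pos":[0,0,-2],"rotation":[0,0,0]},{"delta_pos":[0,0,-2.5],"rotation":[0,0,0]},{"delta_pos":[0,0,0],"rotation":[0,0,0]}]'
python3 -m inch '[{"delta_pos":[-2.5,0,-2],"rotation":[0,0,0]},{"delta_pos":[-2.5,0,-2],"rotation":[0,0,0]},{"delta_pos":[0,0,0],"rotation":[0,0,0]},{"delta_pos":[0,0,0],"rotation":[0,0,0]},{"delta_pos":[0,0,0],"rotation":[0,0,0]},{"delta_pos":[0,0,0],"rotation":[0,0,0]},{"delta_pos":[0,0,0],"rotation":[0,0,0]}]' 8.5
python3 - <<'E'
from h import *
to(f(0,.025)+[.13],2.02)
c=Cam("wrist");c.save("w18",None,1.4);c.save("w18a",(215,40,355,190),5)
E
```

```text
time_s: 42.9
eef_pos: [0.5785, 0.2688, 0.1613]
eef_rot: [0.002, 0.534, 0.846, 0.002]
wrist_force: [1.1, 0.1, 0.8]
opening: 0.001
time_s: 43.6
eef_pos: [0.5971, 0.2235, 0.1961]
eef_rot: [-0.001, 0.533, 0.846, -0.001]
wrist_force: [0.3, 0.7, 0.1]
opening: 0.993
delta tool cm [4.91 0.1  6.61] tilt [-0.0017 -0.0002] rz -0.003
```

View pics/w18.png

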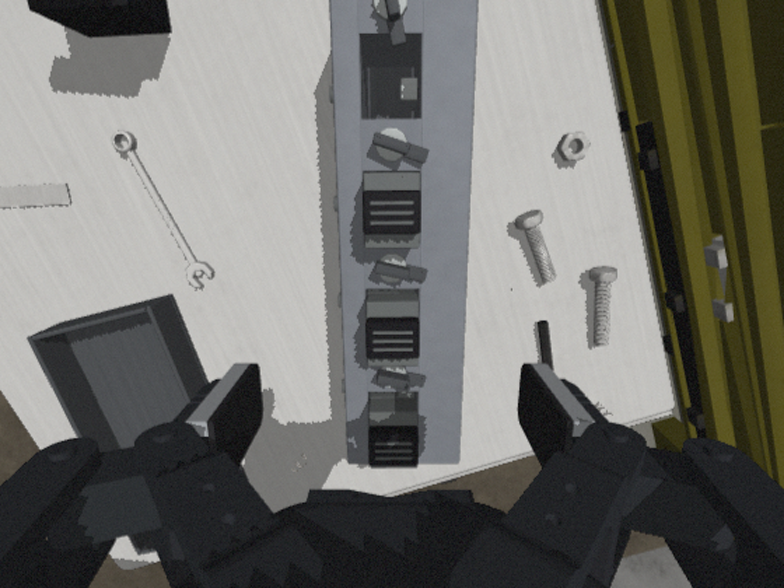

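View pics/w18a.png

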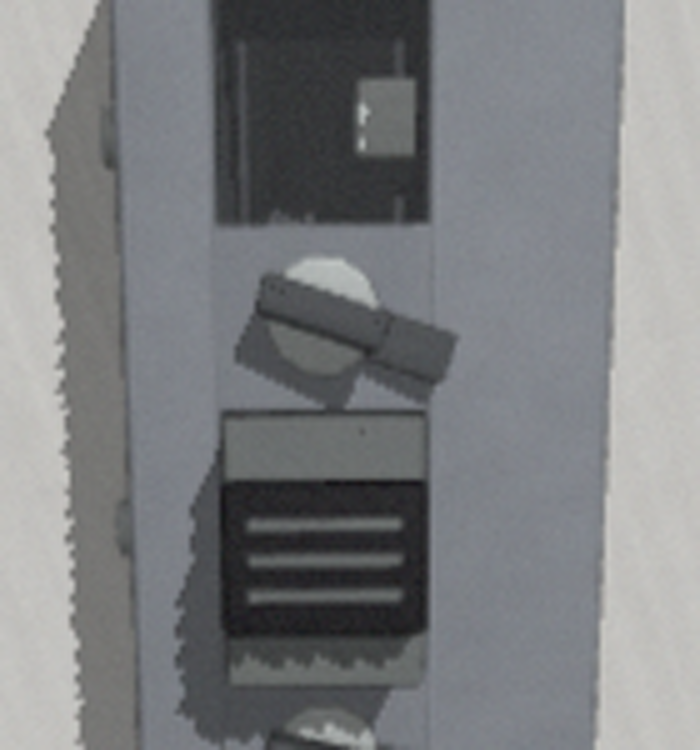

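```bash
python3 -m inch '[{"delta_pos":[2.5,0.05,1],"rotation":[0,0,0]},{"delta_pos":[2.5,0,2],"rotation":[0,0,0]},{"delta_pos":[0,0,2],"rotation":[0,0,0]},{"delta_pos":[0,0,2],"rotation":[0,0,0]},{"delta_pos":[0,0,2],"rotation":[0,0,0]},{"delta_pos":[0,0,1],"rotation":[0,0,0]},{"delta_pos":[0,0,0],"rotation":[0,0,0]},{"delta_pos":[0,0,0],"rotation":[0,0,0]},{"delta_pos":[0,0,0],"rotation":[0,0,0]}]'
python3 - <<'E'
from h import *
to(f(0,.025)+[.085],2.02)
E
```

```text
time_s: 44.55
eef_pos: [0.5778, 0.2685, 0.0985]
eef_rot: [0.001, 0.534, 0.846, 0.001]
wrist_force: [0.1, -0.1, -0.1]
opening: 0.991
delta tool cm [ 0.03 -0.11  1.35] tilt [0.0022 0.0006] rz -0.004
```

```bash
python3 -m inch '[{"delta_pos":[0,-0.08,0.8],"rotation":[0,0,0]},{"delta_pos":[0,0,0.5],"rotation":[0,0,0]},{"delta_pos":[0,0,0],"rotation":[0,0,0]},{"delta_pos":[0,0,0],"rotation":[0,0,0]}]'
python3 -m inch '[{"delta_pos":[0,0,0],"rotation":[0,0,0]},{"delta_pos":[0,0,0],"rotation":[0,0,0]},{"delta_pos":[0,0,0],"rotation":[0,0,0]},{"delta_pos":[0,0,0],"rotation":[0,0,0]},{"delta_pos":[0,0,0],"rotation":[0,0,0]},{"delta_pos":[0,0,0],"rotation":[0,0,0]},{"delta_pos":[0,0,0],"rotation":[0,0,0]},{"delta_pos":[0,0,0],"rotation":[0,0,0]}]' 2.5
python3 -m inch '[{"delta_pos":[0,0,-0.5],"rotation":[0,0,0]},{"delta_pos":[0,0,-1],"rotation":[0,0,0]},{"delta_pos":[0,0,-1.5],"rotation":[0,0,0]},{"delta_pos":[0,0,-1.5],"rotation":[0,0,0]},{"delta_pos":[0,0,-1.5],"rotation":[0,0,0]},{"delta_pos":[0,0,-2],"rotation":[0,0,0]},{"delta_pos":[0,0,-2],"rotation":[0,0,0]},{"delta_pos":[0,0,-2],"rotation":[0,0,0]},{"delta_pos":[0,0,0],"rotation":[0,0,0]}]'
python3 - <<'E'
from h import *
c=Cam("scene");c.save("s19",(140,100,400,290),3)
c=Cam("top");c.save("t19",(180,60,460,270),2.8)
E
```

```text
time_s: 44.95
eef_pos: [0.576, 0.2678, 0.0838]
eef_rot: [-0.0, 0.534, 0.846, -0.0]
wrist_force: [0.7, 0.1, 0.7]
opening: 0.999
time_s: 45.75
eef_pos: [0.5763, 0.268, 0.0842]
eef_rot: [0.0, 0.534, 0.846, 0.0]
wrist_force: [0.2, -0.5, 1.9]
opening: 0.34
time_s: 46.65
eef_pos: [0.5783, 0.2686, 0.209]
eef_rot: [0.003, 0.534, 0.846, 0.003]
wrist_force: [1.0, -0.1, -1.6]
opening: 0.341
```

View pics/s19.png

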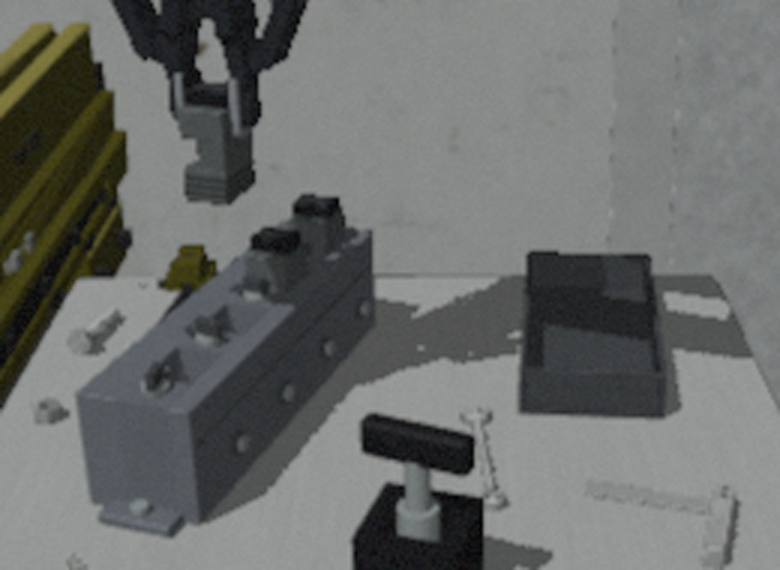

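View pics/t19.png

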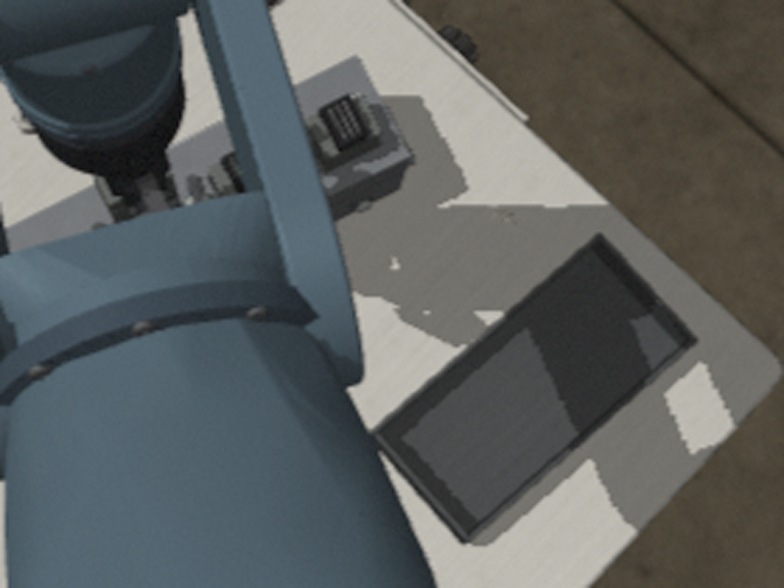

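```bash
cat >> h.py <<'E'
def tray(c,P,k,u0,v0):
    T=np.array([c.plane(u0+u/k,v0+v/k,.035)[:2] for u,v in P]);m=T.mean(0)
    a=np.arctan2(*((T[0]-T[1])+(T[3]-T[2]))[::-1])  # long axis dir
    print("tray",m,"sides",np.linalg.norm(T-np.roll(T,1,0),axis=1).round(4),"long axis yaw",a)
    return m,a
E
python3 - <<'E'
from h import *
c=Cam("top");m,a=tray(c,[(600,237),(375,433),(467,543),(697,340)],2.8,180,60)
u=np.array([np.cos(a),np.sin(a)])
for s in (-.06,0,.06): print(s,m+s*u)
p=m-.06*u
to([p[0],p[1],.2],a+np.pi)
E
```

```text
tray [0.47390796 0.0119012 ] sides [0.0956 0.2047 0.0956 0.2087] long axis yaw -0.8701419915013552
-0.06 [0.43522488 0.05776643]
0 [0.47390796 0.0119012 ]
0.06 [ 0.51259104 -0.03396403]
delta tool cm [-12.91 -21.72   0.38] tilt [-0.0006 -0.0002] rz -0.256
```

```bash
python3 - <<'E'
from h import *
to([.515,-.03,.2],2.27)
E
```

```text
delta tool cm [-24.27 -18.3    0.38] tilt [-0.0006 -0.0002] rz -0.254
```

```bash
python3 -m inch '[{"delta_pos":[-1.5,-1.1,0],"rotation":[0,0,0]},{"delta_pos":[-2.8,-2.1,0],"rotation":[0,0,0]},{"delta_pos":[-2.8,-2.1,0],"rotation":[0,0,0]},{"delta_pos":[-2.8,-2.1,0],"rotation":[0,0,0]},{"delta_pos":[-2.8,-2.1,0],"rotation":[0,0,0]},{"delta_pos":[-2.8,-2.1,0],"rotation":[0,0,0]},{"delta_pos":[-2.8,-2.1,0],"rotation":[0,0,0]},{"delta_pos":[-2.8,-2.1,0],"rotation":[0,0,0]},{"delta_pos":[-2.2,-1.7,0],"rotation":[0,0,-0.12]},{"delta_pos":[0,0,0],"rotation":[0,0,-0.13]}]'
python3 -m inch '[{"delta_pos":[0,0,0],"rotation":[0,0,0]},{"delta_pos":[0,0,0],"rotation":[0,0,0]},{"delta_pos":[0,0,0],"rotation":[0,0,0]}]'
python3 - <<'E'
from h import *
to([.515,-.03,.2],2.27)
c=Cam("wrist");c.save("w20",None,1.4)
c=Cam("scene");c.save("s20",None,1.4)
E
```

```text
time_s: 47.8
eef_pos: [0.5167, -0.0214, 0.2028]
eef_rot: [-0.001, 0.424, 0.906, -0.001]
wrist_force: [0.4, 0.8, -2.3]
opening: 0.345
time_s: 48.1
eef_pos: [0.5181, -0.0174, 0.2036]
eef_rot: [-0.0, 0.425, 0.905, -0.0]
wrist_force: [-0.0, 0.2, -1.4]
opening: 0.34
delta tool cm [-0.77 -1.05  0.36] tilt [-0.0008  0.0002] rz -0.006
```

View pics/w20.png

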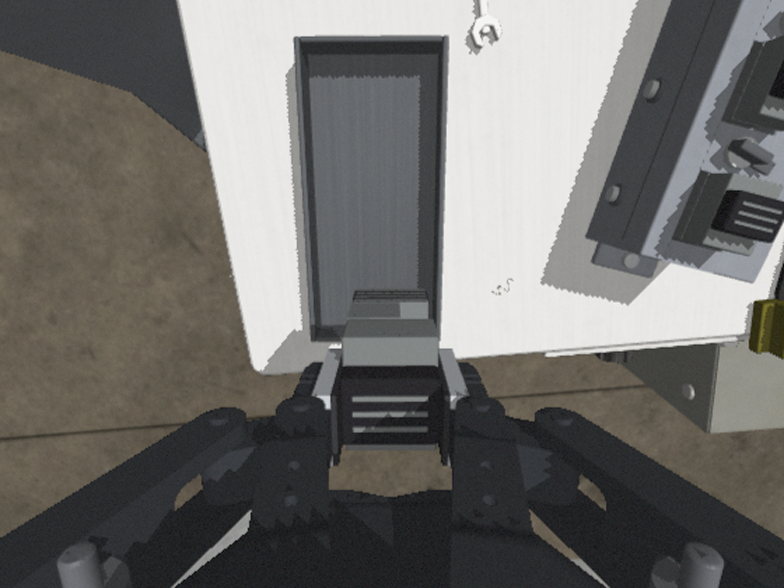

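View pics/s20.png

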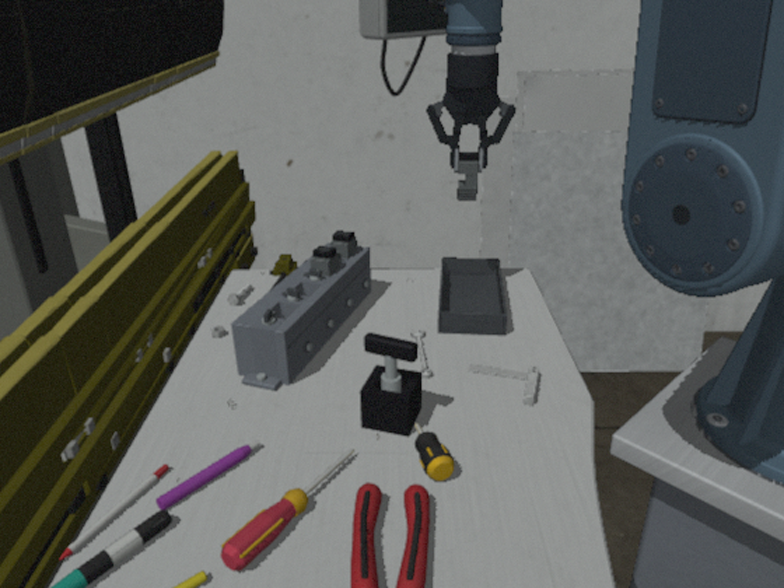

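```bash
python3 - <<'E'
from h import *
c=Cam("wrist")
P=[c.plane(u/1.4,v/1.4,.035)[:2] for u,v in [(296,38),(448,38),(440,341),(311,341)]]
P=np.array(P);print(P,P.mean(0),np.linalg.norm(P-np.roll(P,1,0),axis=1))
d=(P[0]+P[1]-P[2]-P[3]);print(np.arctan2(d[1],d[0]))
m=P[:2].mean(0)-.105*d/np.linalg.norm(d);print("centre",m); u=-d/np.linalg.norm(d)
for s in (.06,0,-.06): print(m+s*u)
p=m+.06*u;to([p[0],p[1],.1],2.27)
E
```

```text
[[ 0.37438486  0.06137792]
 [ 0.44901088  0.12346271]
 [ 0.58229575 -0.03468575]
 [ 0.5063082  -0.09790991]] [0.47799992 0.01306124] [0.20682451 0.09707504 0.2068231  0.09885041]
2.2667937143024623
centre [0.47901874 0.01184178]
[ 0.51748781 -0.03420309]
[0.47901874 0.01184178]
[0.44054967 0.05788666]
delta tool cm [-1.25 -1.16 10.39] tilt [-0.0003  0.0001] rz -0.004
```

```bash
python3 -m inch '[{"delta_pos":[-0.6,-0.6,1],"rotation":[0,0,0]},{"delta_pos":[-0.6,-0.6,2.5],"rotation":[0,0,0]},{"delta_pos":[0,0,3],"rotation":[0,0,0]},{"delta_pos":[0,0,3],"rotation":[0,0,0]},{"delta_pos":[0,0,2.5],"rotation":[0,0,0]},{"delta_pos":[0,0,1.5],"rotation":[0,0,0]},{"delta_pos":[0,0,1],"rotation":[0,0,0]},{"delta_pos":[0,0,0],"rotation":[0,0,0]},{"delta_pos":[0,0,0],"rotation":[0,0,0]}]'
python3 - <<'E'
from h import *
to([.5175,-.034,.046],2.27)
E
```

```text
time_s: 49.15
eef_pos: [0.5173, -0.0348, 0.0594]
eef_rot: [0.0, 0.424, 0.906, 0.0]
wrist_force: [-0.0, 0.2, -0.5]
opening: 0.344
delta tool cm [0.05 0.07 1.34] tilt [ 0.0004 -0.0002] rz -0.004
```

```bash
python3 -m inch '[{"delta_pos":[0,0,0.5],"rotation":[0,0,0]},{"delta_pos":[0,0,0.4],"rotation":[0,0,0]},{"delta_pos":[0,0,0.3],"rotation":[0,0,0]},{"delta_pos":[0,0,0],"rotation":[0,0,0]},{"delta_pos":[0,0,0],"rotation":[0,0,0]}]'
python3 -m inch '[{"delta_pos":[0,0,0.2],"rotation":[0,0,0]},{"delta_pos":[0,0,0],"rotation":[0,0,0]},{"delta_pos":[0,0,0],"rotation":[0,0,0]}]'
```

```text
time_s: 49.65
eef_pos: [0.5169, -0.0346, 0.0471]
eef_rot: [-0.0, 0.424, 0.906, -0.0]
wrist_force: [0.2, 0.7, -1.0]
opening: 0.339
time_s: 49.95
eef_pos: [0.5169, -0.0346, 0.0451]
eef_rot: [-0.0, 0.424, 0.906, 0.0]
wrist_force: [0.4, 0.3, -1.9]
opening: 0.341
```

```bash
python3 -m inch '[{"delta_pos":[0,0,0.1],"rotation":[0,0,0]},{"delta_pos":[0,0,0],"rotation":[0,0,0]}]'
python3 -m inch '[{"delta_pos":[0,0,0],"rotation":[0,0,0]},{"delta_pos":[0,0,0],"rotation":[0,0,0]},{"delta_pos":[0,0,0],"rotation":[0,0,0]},{"delta_pos":[0,0,-1],"rotation":[0,0,0]},{"delta_pos":[0,0,-3],"rotation":[0,0,0]},{"delta_pos":[0,0,-4],"rotation":[0,0,0]},{"delta_pos":[0,0,-4],"rotation":[0,0,0]},{"delta_pos":[0,0,-2],"rotation":[0,0,0]},{"delta_pos":[0,0,0],"rotation":[0,0,0]},{"delta_pos":[0,0,0],"rotation":[0,0,0]}]' 6.5
python3 - <<'E'
from h import *
to(f(0,-.045)+[.19],2.02)
c=Cam("wrist");c.save("w21",None,1.4)
c=Cam("scene");c.save("s21",None,1.4)
E
```

```text
time_s: 50.15
eef_pos: [0.5172, -0.0347, 0.0445]
eef_rot: [0.0, 0.424, 0.906, 0.0]
wrist_force: [-0.5, 0.2, 2.6]
opening: 0.336
time_s: 51.15
eef_pos: [0.517, -0.0346, 0.1845]
eef_rot: [0.001, 0.424, 0.906, 0.0]
wrist_force: [-0.7, -0.4, 0.2]
opening: 0.758
delta tool cm [12.65 22.29 -0.55] tilt [ 0.001  -0.0003] rz 0.246
```

View pics/w21.png

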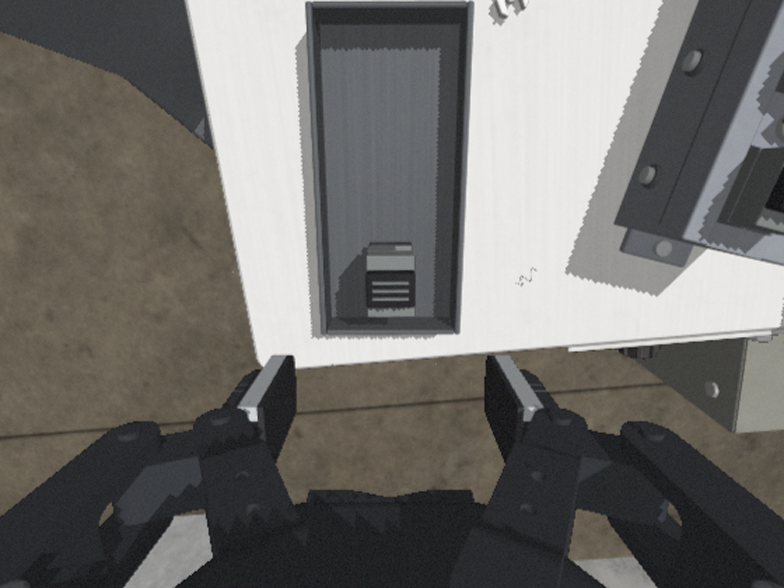

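View pics/s21.png

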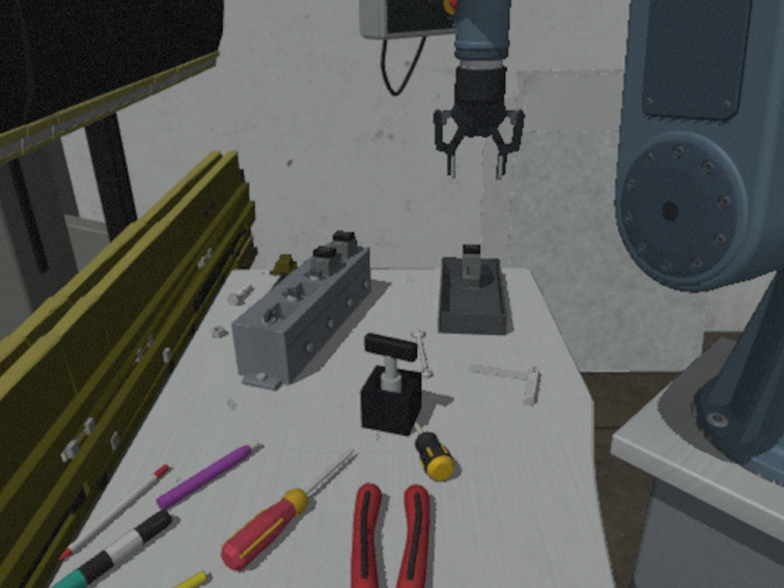

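```bash
python3 -m inch '[{"delta_pos":[1,1.8,-0.3],"rotation":[0,0,0]},{"delta_pos":[1.7,3,-0.3],"rotation":[0,0,0]},{"delta_pos":[1.7,3,0],"rotation":[0,0,0]},{"delta_pos":[1.7,3,0],"rotation":[0,0,0]},{"delta_pos":[1.7,3,0],"rotation":[0,0,0]},{"delta_pos":[1.7,3,0],"rotation":[0,0,0]},{"delta_pos":[1.7,3,0],"rotation":[0,0,0]},{"delta_pos":[1.4,2.5,0],"rotation":[0,0,0.12]},{"delta_pos":[0,0,0],"rotation":[0,0,0.13]},{"delta_pos":[0,0,0],"rotation":[0,0,0]}]' 8.5
python3 -m inch '[{"delta_pos":[0,0,0],"rotation":[0,0,0]},{"delta_pos":[0,0,0],"rotation":[0,0,0]}]'
python3 - <<'E'
from h import *
to(f(0,-.045)+[.084],2.02)
E
```

```text
time_s: 52.25
eef_pos: [0.6065, 0.2057, 0.1877]
eef_rot: [-0.001, 0.533, 0.846, -0.001]
wrist_force: [-1.0, 0.2, -0.5]
opening: 0.994
time_s: 52.45
eef_pos: [0.6071, 0.2043, 0.1893]
eef_rot: [-0.001, 0.533, 0.846, -0.0]
wrist_force: [-0.2, 0.3, -0.3]
opening: 0.996
delta tool cm [ 0.08  0.06 10.53] tilt [-0.0014 -0.0003] rz -0.003
```

```bash
python3 -m inch '[{"delta_pos":[0.05,0.05,2],"rotation":[0,0,0]},{"delta_pos":[0,0,2],"rotation":[0,0,0]},{"delta_pos":[0,0,2],"rotation":[0,0,0]},{"delta_pos":[0,0,2],"rotation":[0,0,0]},{"delta_pos":[0,0,1.3],"rotation":[0,0,0]},{"delta_pos":[0,0,0],"rotation":[0,0,0]},{"delta_pos":[0,0,0],"rotation":[0,0,0]},{"delta_pos":[0,0,0],"rotation":[0,0,0]}]'
python3 - <<'E'
from h import *
to(f(0,-.045)+[.084],2.02)
E
```

```text
time_s: 53.25
eef_pos: [0.6088, 0.2056, 0.0985]
eef_rot: [0.001, 0.534, 0.846, 0.001]
wrist_force: [0.6, -0.6, 0.3]
opening: 0.996
delta tool cm [ 0.03 -0.16  1.45] tilt [0.0022 0.0003] rz -0.004
```

```bash
python3 -m inch '[{"delta_pos":[0,-0.1,0.8],"rotation":[0,0,0]},{"delta_pos":[0,0,0.6],"rotation":[0,0,0]},{"delta_pos":[0,0,0],"rotation":[0,0,0]},{"delta_pos":[0,0,0],"rotation":[0,0,0]}]'
python3 -m inch '[{"delta_pos":[0,0,0],"rotation":[0,0,0]},{"delta_pos":[0,0,0],"rotation":[0,0,0]},{"delta_pos":[0,0,0],"rotation":[0,0,0]},{"delta_pos":[0,0,0],"rotation":[0,0,0]},{"delta_pos":[0,0,0],"rotation":[0,0,0]},{"delta_pos":[0,0,0],"rotation":[0,0,0]},{"delta_pos":[0,0,0],"rotation":[0,0,0]},{"delta_pos":[0,0,0],"rotation":[0,0,0]}]' 2.5
python3 -m inch '[{"delta_pos":[0,0,-0.5],"rotation":[0,0,0]},{"delta_pos":[0,0,-1],"rotation":[0,0,0]},{"delta_pos":[0,0,-1.5],"rotation":[0,0,0]},{"delta_pos":[0,0,-1.5],"rotation":[0,0,0]},{"delta_pos":[0,0,-1.5],"rotation":[0,0,0]},{"delta_pos":[0,0,-2],"rotation":[0,0,0]},{"delta_pos":[0,0,-2],"rotation":[0,0,0]},{"delta_pos":[0,0,-2],"rotation":[0,0,0]},{"delta_pos":[0,0,0],"rotation":[0,0,0]},{"delta_pos":[0,0,0],"rotation":[0,0,0]}]'
python3 - <<'E'
from h import *
to([.479,.012,.2],2.27)
c=Cam("scene");c.save("s22",(140,100,400,290),3)
c=Cam("top");c.save("t22",(180,60,460,270),2.8)
E
```

```text
time_s: 53.65
eef_pos: [0.6066, 0.2052, 0.0827]
eef_rot: [-0.0, 0.534, 0.846, -0.0]
wrist_force: [-0.2, -1.0, 0.3]
opening: 0.997
time_s: 54.45
eef_pos: [0.607, 0.2052, 0.0832]
eef_rot: [0.0, 0.534, 0.846, 0.0]
wrist_force: [-0.1, -0.0, 1.3]
opening: 0.344
time_s: 55.45
eef_pos: [0.6071, 0.2052, 0.2039]
eef_rot: [0.001, 0.534, 0.846, 0.001]
wrist_force: [0.1, -0.1, -1.0]
opening: 0.345
delta tool cm [-11.93 -19.89   0.37] tilt [0.0016 0.0002] rz -0.254
```

View pics/s22.png

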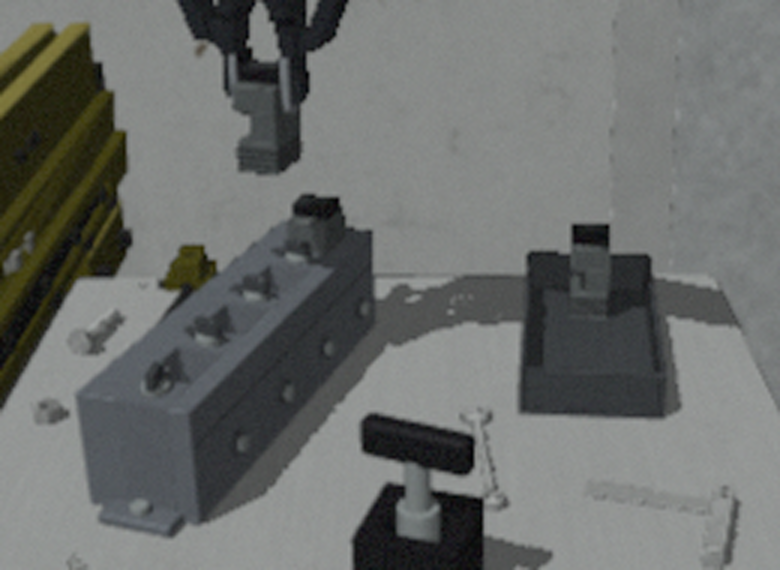

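View pics/t22.png

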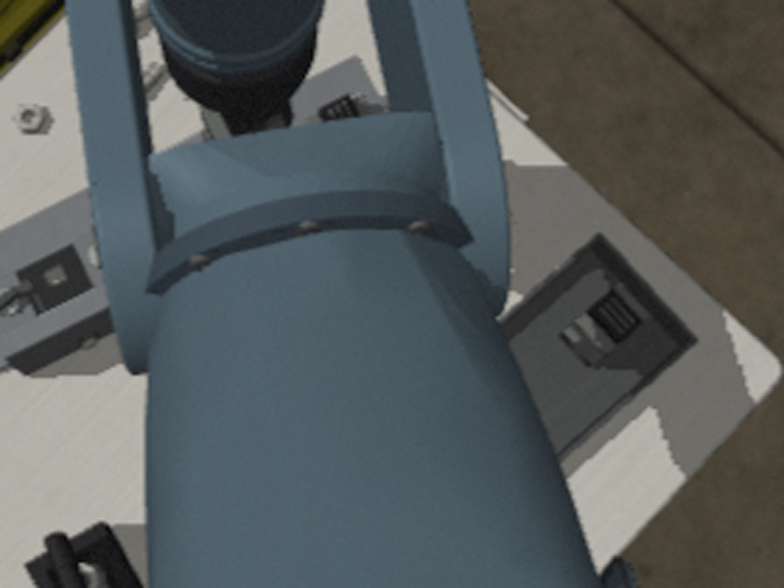

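Tray unmoved; carry cartridge 2 to the middle slot.

```bash
python3 -m inch '[{"delta_pos":[-0.9,-1.4,0],"rotation":[0,0,0]},{"delta_pos":[-1.7,-2.8,0],"rotation":[0,0,0]},{"delta_pos":[-1.7,-2.8,0],"rotation":[0,0,0]},{"delta_pos":[-1.7,-2.8,0],"rotation":[0,0,0]},{"delta_pos":[-1.7,-2.8,0],"rotation":[0,0,0]},{"delta_pos":[-1.7,-2.8,0],"rotation":[0,0,0]},{"delta_pos":[-1.7,-2.8,0],"rotation":[0,0,0]},{"delta_pos":[-0.8,-1.7,0],"rotation":[0,0,-0.12]},{"delta_pos":[0,0,0],"rotation":[0,0,-0.13]},{"delta_pos":[0,0,0],"rotation":[0,0,0]}]'
python3 -m inch '[{"delta_pos":[0,0,0],"rotation":[0,0,0]},{"delta_pos":[0,0,0],"rotation":[0,0,0]}]'
python3 - <<'E'
from h import *
to([.479,.012,.06],2.27)
c=Cam("wrist");c.save("w23",None,1.4)
E
```

```text
time_s: 56.55
eef_pos: [0.4776, 0.0117, 0.2021]
eef_rot: [-0.001, 0.424, 0.906, -0.0]
wrist_force: [-0.1, 0.5, -1.6]
opening: 0.339
time_s: 56.75
eef_pos: [0.4784, 0.0125, 0.2026]
eef_rot: [-0.0, 0.425, 0.905, -0.0]
wrist_force: [0.4, 0.2, -0.3]
opening: 0.339
delta tool cm [-0.08  0.02 14.26] tilt [-0.0008  0.0002] rz -0.006
```

View pics/w23.png

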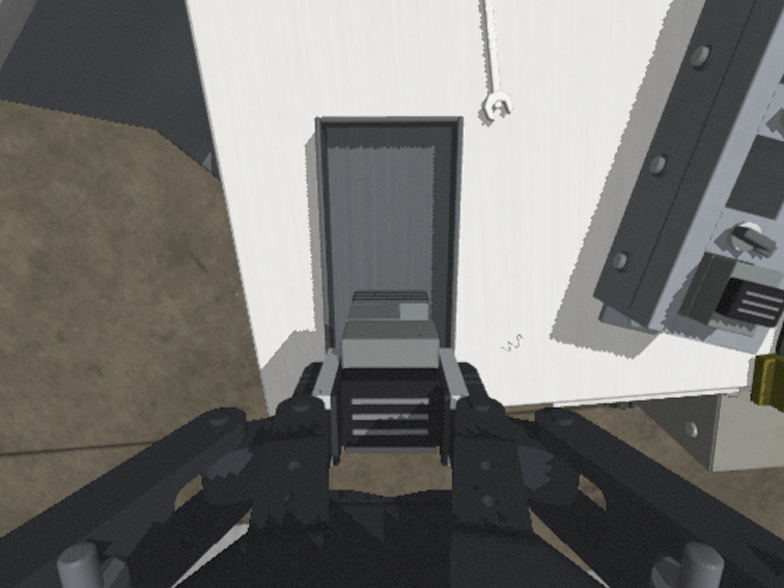

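```bash
python3 -m inch '[{"delta_pos":[0,0,1.2],"rotation":[0,0,0]},{"delta_pos":[0,0,2.5],"rotation":[0,0,0]},{"delta_pos":[0,0,3],"rotation":[0,0,0]},{"delta_pos":[0,0,3],"rotation":[0,0,0]},{"delta_pos":[0,0,2.5],"rotation":[0,0,0]},{"delta_pos":[0,0,1.5],"rotation":[0,0,0]},{"delta_pos":[0,0,1],"rotation":[0,0,0]},{"delta_pos":[0,0,0],"rotation":[0,0,0]},{"delta_pos":[0,0,0],"rotation":[0,0,0]}]'
python3 -m inch '[{"delta_pos":[0,0,0.5],"rotation":[0,0,0]},{"delta_pos":[0,0,0.3],"rotation":[0,0,0]},{"delta_pos":[0,0,0.2],"rotation":[0,0,0]},{"delta_pos":[0,0,0],"rotation":[0,0,0]},{"delta_pos":[0,0,0],"rotation":[0,0,0]}]'
```

```text
time_s: 57.7
eef_pos: [0.4788, 0.0122, 0.0563]
eef_rot: [0.0, 0.424, 0.906, 0.0]
wrist_force: [0.6, 0.8, -1.5]
opening: 0.341
time_s: 58.2
eef_pos: [0.4786, 0.0121, 0.0462]
eef_rot: [0.0, 0.424, 0.906, 0.0]
wrist_force: [-0.7, -0.0, -0.5]
opening: 0.335
```

```bash
python3 -m inch '[{"delta_pos":[0,0,0.15],"rotation":[0,0,0]},{"delta_pos":[0,0,0.15],"rotation":[0,0,0]},{"delta_pos":[0,0,0],"rotation":[0,0,0]},{"delta_pos":[0,0,0],"rotation":[0,0,0]}]'
python3 -m inch '[{"delta_pos":[0,0,0],"rotation":[0,0,0]},{"delta_pos":[0,0,0],"rotation":[0,0,0]},{"delta_pos":[0,0,0],"rotation":[0,0,0]},{"delta_pos":[0,0,-1],"rotation":[0,0,0]},{"delta_pos":[0,0,-3],"rotation":[0,0,0]},{"delta_pos":[0,0,-4],"rotation":[0,0,0]},{"delta_pos":[0,0,-4],"rotation":[0,0,0]},{"delta_pos":[0,0,-2],"rotation":[0,0,0]},{"delta_pos":[0,0,0],"rotation":[0,0,0]},{"delta_pos":[0,0,0],"rotation":[0,0,0]}]' 6.5
python3 - <<'E'
from h import *
to(f(0,-.115)+[.19],2.02)
c=Cam("wrist");c.save("w24",None,1.4)
E
```

```text
time_s: 58.6
eef_pos: [0.4788, 0.0121, 0.0434]
eef_rot: [0.0, 0.424, 0.906, 0.0]
wrist_force: [-1.0, 0.7, 5.5]
opening: 0.341
time_s: 59.6
eef_pos: [0.4785, 0.0121, 0.1835]
eef_rot: [0.001, 0.424, 0.906, 0.0]
wrist_force: [-0.2, 0.0, 0.2]
opening: 0.757
delta tool cm [-0.2  20.56 -0.64] tilt [ 0.001  -0.0002] rz 0.246
```

View pics/w24.png

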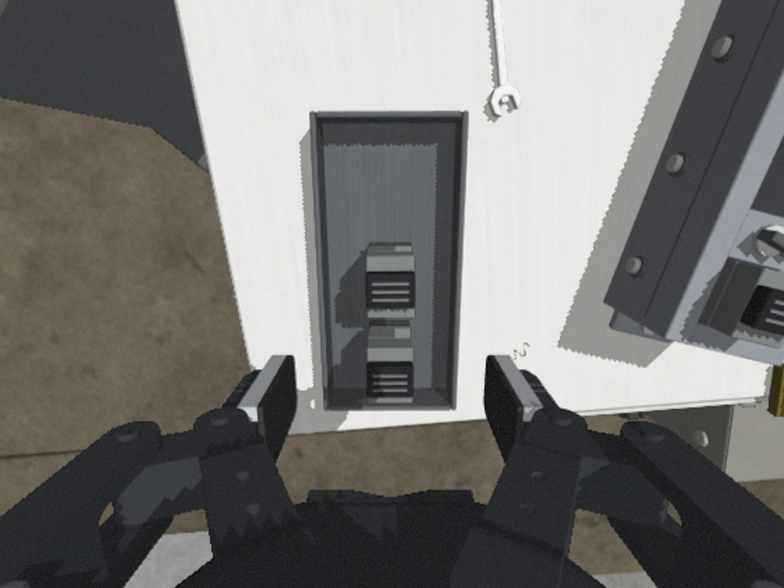

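Both stand in the tray. Now cartridge 1.

```bash
python3 -m inch '[{"delta_pos":[0,2,-0.3],"rotation":[0,0,0]},{"delta_pos":[0,3.5,-0.3],"rotation":[0,0,0]},{"delta_pos":[0,3.5,0],"rotation":[0,0,0]},{"delta_pos":[0,3.5,0],"rotation":[0,0,0]},{"delta_pos":[0,3.5,0],"rotation":[0,0,0]},{"delta_pos":[-0.1,3.5,0],"rotation":[0,0,0]},{"delta_pos":[-0.1,1.1,0],"rotation":[0,0,0.12]},{"delta_pos":[0,0,0],"rotation":[0,0,0.13]},{"delta_pos":[0,0,0],"rotation":[0,0,0]},{"delta_pos":[0,0,0],"rotation":[0,0,0]}]' 8.5
python3 -m inch '[{"delta_pos":[0,0,0],"rotation":[0,0,0]},{"delta_pos":[0,0,0],"rotation":[0,0,0]}]'
python3 - <<'E'
from h import *
to(f(0,-.115)+[.084],2.02)
E
```

```text
time_s: 60.65
eef_pos: [0.637, 0.1424, 0.1873]
eef_rot: [-0.001, 0.532, 0.847, -0.001]
wrist_force: [-0.0, -0.3, 0.2]
opening: 0.993
time_s: 60.85
eef_pos: [0.6377, 0.1422, 0.1889]
eef_rot: [-0.0, 0.533, 0.846, -0.0]
wrist_force: [-0.1, -0.8, 0.1]
opening: 0.994
delta tool cm [ 0.   -0.   10.49] tilt [-0.0004 -0.    ] rz -0.003
```

```bash
python3 -m inch '[{"delta_pos":[0,0,2],"rotation":[0,0,0]},{"delta_pos":[0,0,2],"rotation":[0,0,0]},{"delta_pos":[0,0,2],"rotation":[0,0,0]},{"delta_pos":[0,0,2],"rotation":[0,0,0]},{"delta_pos":[0,0,1.3],"rotation":[0,0,0]},{"delta_pos":[0,0,0],"rotation":[0,0,0]},{"delta_pos":[0,0,0],"rotation":[0,0,0]},{"delta_pos":[0,0,0],"rotation":[0,0,0]}]'
python3 - <<'E'
from h import *
to(f(0,-.115)+[.084],2.02)
E
```

```text
time_s: 61.65
eef_pos: [0.639, 0.1425, 0.0976]
eef_rot: [0.001, 0.534, 0.846, 0.001]
wrist_force: [-0.6, -0.4, 0.9]
opening: 0.998
delta tool cm [ 0.03 -0.13  1.36] tilt [0.0024 0.0001] rz -0.004
```

```bash
python3 -m inch '[{"delta_pos":[0,-0.05,0.8],"rotation":[0,0,0]},{"delta_pos":[0,0,0.5],"rotation":[0,0,0]},{"delta_pos":[0,0,0],"rotation":[0,0,0]},{"delta_pos":[0,0,0],"rotation":[0,0,0]}]'
python3 -m inch '[{"delta_pos":[0,0,0],"rotation":[0,0,0]},{"delta_pos":[0,0,0],"rotation":[0,0,0]},{"delta_pos":[0,0,0],"rotation":[0,0,0]},{"delta_pos":[0,0,0],"rotation":[0,0,0]},{"delta_pos":[0,0,0],"rotation":[0,0,0]},{"delta_pos":[0,0,0],"rotation":[0,0,0]},{"delta_pos":[0,0,0],"rotation":[0,0,0]},{"delta_pos":[0,0,0],"rotation":[0,0,0]}]' 2.5
python3 -m inch '[{"delta_pos":[0,0,-0.5],"rotation":[0,0,0]},{"delta_pos":[0,0,-1],"rotation":[0,0,0]},{"delta_pos":[0,0,-1.5],"rotation":[0,0,0]},{"delta_pos":[0,0,-1.5],"rotation":[0,0,0]},{"delta_pos":[0,0,-1.5],"rotation":[0,0,0]},{"delta_pos":[0,0,-2],"rotation":[0,0,0]},{"delta_pos":[0,0,-2],"rotation":[0,0,0]},{"delta_pos":[0,0,-2],"rotation":[0,0,0]},{"delta_pos":[0,0,0],"rotation":[0,0,0]},{"delta_pos":[0,0,0],"rotation":[0,0,0]}]'
python3 - <<'E'
from h import *
to([.4405,.058,.2],2.27)
c=Cam("scene");c.save("s25",(140,100,400,290),3)
E
```

```text
time_s: 62.05
eef_pos: [0.6374, 0.1423, 0.0828]
eef_rot: [-0.0, 0.534, 0.846, -0.0]
wrist_force: [0.3, 0.5, -0.0]
opening: 1.0
time_s: 62.85
eef_pos: [0.6376, 0.1423, 0.0832]
eef_rot: [0.0, 0.534, 0.846, 0.0]
wrist_force: [-0.1, 0.1, 1.6]
opening: 0.342
time_s: 63.85
eef_pos: [0.6378, 0.1423, 0.2039]
eef_rot: [0.001, 0.534, 0.846, 0.0]
wrist_force: [-1.2, -0.7, -1.4]
opening: 0.34
delta tool cm [  0.88 -21.44   0.36] tilt [0.0016 0.0001] rz -0.254
```

View pics/s25.png

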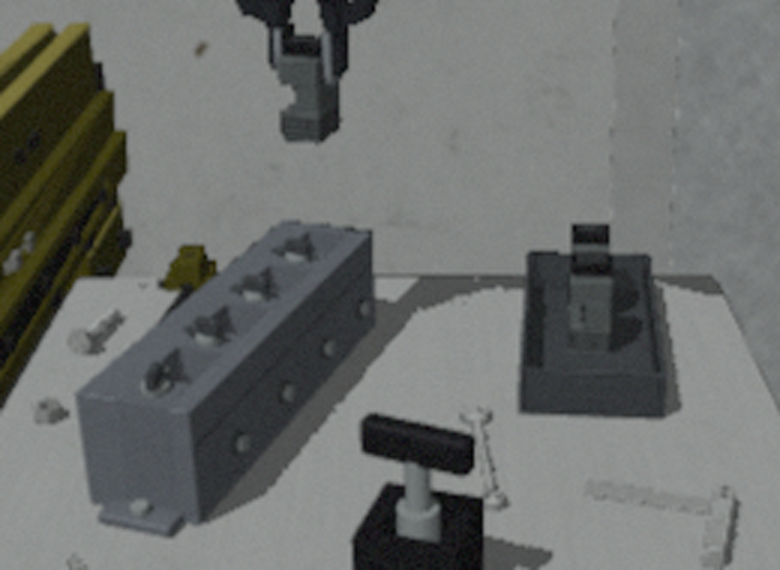

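```bash
python3 -m inch '[{"delta_pos":[0.1,-1.8,0],"rotation":[0,0,0]},{"delta_pos":[0.1,-3.2,0],"rotation":[0,0,0]},{"delta_pos":[0.1,-3.2,0],"rotation":[0,0,0]},{"delta_pos":[0.2,-3.2,0],"rotation":[0,0,0]},{"delta_pos":[0.2,-3.2,0],"rotation":[0,0,0]},{"delta_pos":[0.2,-3.2,0],"rotation":[0,0,0]},{"delta_pos":[0,-3,0],"rotation":[0,0,0]},{"delta_pos":[0,-0.6,0],"rotation":[0,0,-0.12]},{"delta_pos":[0,0,0],"rotation":[0,0,-0.13]},{"delta_pos":[0,0,0],"rotation":[0,0,0]}]'
python3 -m inch '[{"delta_pos":[0,0,0],"rotation":[0,0,0]},{"delta_pos":[0,0,0],"rotation":[0,0,0]}]'
python3 - <<'E'
from h import *
to([.4405,.058,.056],2.27)
c=Cam("wrist");c.save("w26",None,1.4)
E
```

```text
time_s: 64.9
eef_pos: [0.4396, 0.0583, 0.2021]
eef_rot: [-0.001, 0.424, 0.906, -0.0]
wrist_force: [0.6, -0.1, -1.6]
opening: 0.339
time_s: 65.1
eef_pos: [0.4404, 0.0584, 0.2026]
eef_rot: [-0.0, 0.425, 0.905, -0.0]
wrist_force: [0.1, -0.3, -1.1]
opening: 0.34
delta tool cm [-5.000e-02 -1.000e-02  1.466e+01] tilt [-0.001   0.0002] rz -0.007
```

View pics/w26.png

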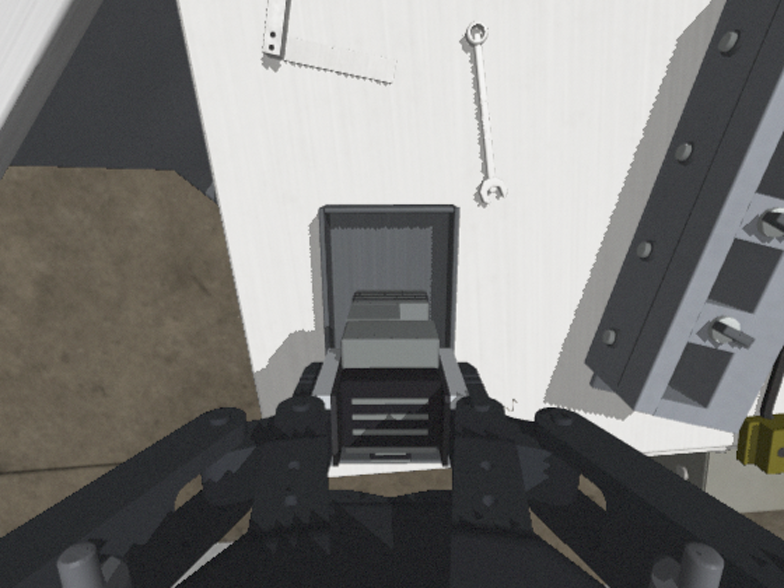

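Tray still where it was (rim top edge at rows ~207, cols 322–458). Lower.

```bash
python3 -m inch '[{"delta_pos":[0,0,1.2],"rotation":[0,0,0]},{"delta_pos":[0,0,2.5],"rotation":[0,0,0]},{"delta_pos":[0,0,3],"rotation":[0,0,0]},{"delta_pos":[0,0,3],"rotation":[0,0,0]},{"delta_pos":[0,0,2.5],"rotation":[0,0,0]},{"delta_pos":[0,0,1.5],"rotation":[0,0,0]},{"delta_pos":[0,0,1],"rotation":[0,0,0]},{"delta_pos":[0,0,0],"rotation":[0,0,0]},{"delta_pos":[0,0,0],"rotation":[0,0,0]}]'
python3 -m inch '[{"delta_pos":[0,0,0.5],"rotation":[0,0,0]},{"delta_pos":[0,0,0.3],"rotation":[0,0,0]},{"delta_pos":[0,0,0.2],"rotation":[0,0,0]},{"delta_pos":[0,0,0.15],"rotation":[0,0,0]},{"delta_pos":[0,0,0.1],"rotation":[0,0,0]},{"delta_pos":[0,0,0],"rotation":[0,0,0]},{"delta_pos":[0,0,0],"rotation":[0,0,0]}]'
```

```text
time_s: 66.05
eef_pos: [0.4408, 0.0583, 0.0562]
eef_rot: [0.0, 0.424, 0.906, 0.0]
wrist_force: [1.0, -0.0, -1.0]
opening: 0.339
time_s: 66.75
eef_pos: [0.4405, 0.0583, 0.0436]
eef_rot: [0.0, 0.424, 0.906, 0.0]
wrist_force: [-0.7, -0.1, -1.7]
opening: 0.346
```

```bash
python3 -m inch '[{"delta_pos":[0,0,0.06],"rotation":[0,0,0]},{"delta_pos":[0,0,0],"rotation":[0,0,0]}]'
python3 -m inch '[{"delta_pos":[0,0,0],"rotation":[0,0,0]},{"delta_pos":[0,0,0],"rotation":[0,0,0]},{"delta_pos":[0,0,0],"rotation":[0,0,0]},{"delta_pos":[0,0,-1],"rotation":[0,0,0]},{"delta_pos":[0,0,-3],"rotation":[0,0,0]},{"delta_pos":[0,0,-4],"rotation":[0,0,0]},{"delta_pos":[0,0,-4],"rotation":[0,0,0]},{"delta_pos":[0,0,-4],"rotation":[0,0,0]},{"delta_pos":[-3,0,-2],"rotation":[0,0,0]},{"delta_pos":[-4,0,0],"rotation":[0,0,0]}]' 6.5
python3 -m inch '[{"delta_pos":[-4,0,0],"rotation":[0,0,0]},{"delta_pos":[-4,0,0],"rotation":[0,0,0]},{"delta_pos":[-4,0,0],"rotation":[0,0,0]},{"delta_pos":[0,0,0],"rotation":[0,0,0]},{"delta_pos":[0,0,0],"rotation":[0,0,0]},{"delta_pos":[0,0,0],"rotation":[0,0,0]}]'
python3 - <<'E'
from h import *
T,o=tool();print(o["wrist_force"],o["opening"],o["dq"])
Cam("wrist").save("w27",None,1.4);Cam("scene").save("s27",None,1.4);Cam("top").save("t27",None,1.4)
E
```

```text
time_s: 66.95
eef_pos: [0.4407, 0.0583, 0.0434]
eef_rot: [0.0, 0.424, 0.906, 0.0]
wrist_force: [-1.5, -0.5, 5.1]
opening: 0.342
time_s: 67.95
eef_pos: [0.4876, 0.0046, 0.2282]
eef_rot: [0.004, 0.423, 0.906, 0.001]
wrist_force: [0.9, 1.1, -0.6]
opening: 0.759
time_s: 68.55
eef_pos: [0.5615, -0.0869, 0.2231]
eef_rot: [-0.0, 0.424, 0.906, 0.0]
wrist_force: [1.0, 0.2, -0.7]
opening: 0.763
[ 0.97992927  0.23826491 -0.69999914] 0.7629432606372758 [ 0.01090373 -0.00903954  0.007899   -0.00224223 -0.00344597  0.00029674]
```

View pics/w27.png

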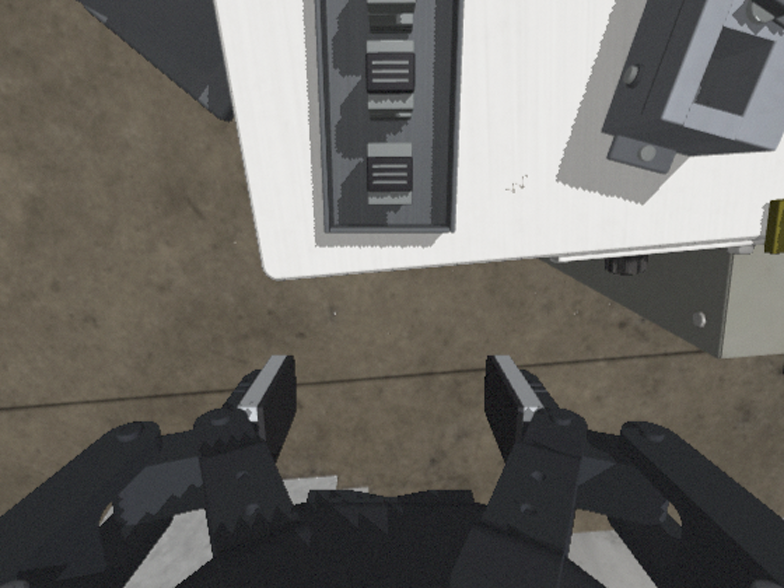

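View pics/s27.png

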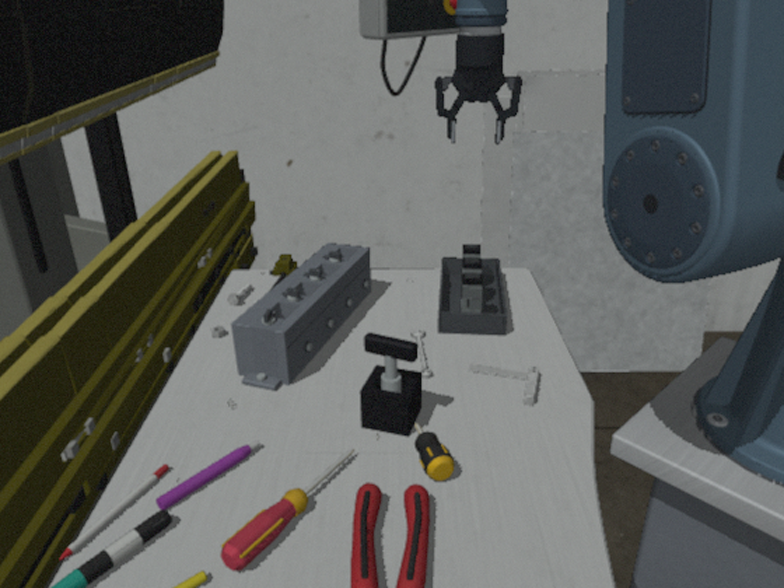

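View pics/t27.png

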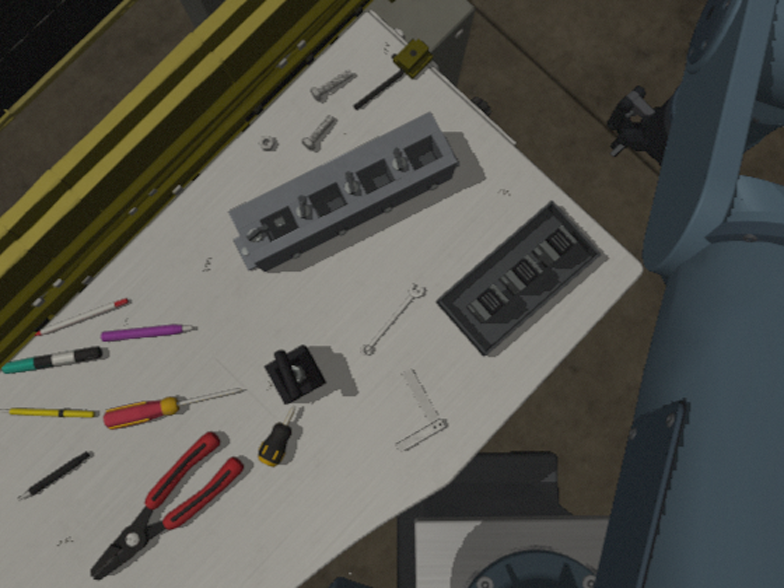

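```bash
python3 -c "
from bench import *
print(hand_in())"
```

```text
the job is handed in; nothing more can be done
None
```

The three fitted cartridges (bays 1–3; bay 4 was empty) are all out of the block and standing upright in the tray. I turned retainers 3, 2 and 1 aside with the T-key and put the key back in its stand. Then I pressed each cartridge about 7–8 mm until it sprang up, pulled it out and set it in the tray.

The job was handed in at about 69 s. The last pictures show all four bays empty, the tray unmoved with the three cartridges in it, the key upright in the stand, and the spanner and stubby driver where they lay.

- **Retainer 3:** it was turned less far than the other two, about 1.28 rad by its blade. One rough reading of its arm tip gave 1.12, under the 1.15 clear limit. Its cartridge sprang up and came out freely, so I took it as clear.
- **Cameras:** the top and wrist cameras disagreed by about 4–5 mm. I worked from the wrist camera and met no contact trouble.

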